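# Load the well insert into the block heater, wells up

## Robot

A 6-joint arm with a two-finger parallel gripper is mounted at the origin on the work surface. World frame = base frame: x ahead of the robot, y to its left, z up, the work surface at z = 0. Lengths are in m, angles in rad, forces in N, time in s.
With the tool pointing down it reaches from about 0.225 to 0.875 m from the base axis. Payload 3.4 kg.
Tool frame: the origin (TCP) lies at the very end of the fingers, on their centre line; the grasp point (between the pads) lies 19 mm behind it; z points along the fingers, x is the direction in which the jaws open and shut, and the axes are right-handed (so a half turn about z gives the same grasp; the last joint's range is limited). The gripper opens to 85 mm and grips with 20 to 120 N. Pads are 22 mm wide; open, the fingers measure 114 mm over their backs; the gripper's body (76 mm by 85 mm) begins 54 mm behind the grasp point. The pads swing forward as they close: fully open they stand 13 mm farther back than shut.
Start: joints at [-1.325, 0.276, 1.505, -0, 1.361, -0.121], TCP at [0.206, -0.537, 0.231] pointing down, gripper open.
Joint ranges: [-2.89, 2.89], [-0.75, 2.08], [0.22, 2.7], [-1.18, 4.32], [0.11, 2.71], [-2.7, 2.7]. Speed limits (rad/s): [2.57, 2.57, 3.14, 3.14, 3.14, 3.14].

## Interface

Orientations are given as a unit quaternion [w, x, y, z].
In Python, from rig import manip gives the robot as it stands.
- The arm moves only by the tool carry_out, never from a script. Its argument "series" is a list of rows, each a list of 2 entries, a list of its own where there are three numbers: the shift along the tool's x, y, z in mm, then the turn about the tool's z in degrees. A call has 1 to 10 rows; each row shifts and turns the pose as measured when the row begins, along the tool's axes as they then stand; what a row does not reach is not made up. A row lasts 1/12 s, in which the tool goes at most 41.7 mm and 7.16 degrees, less where a joint would pass 70% of its speed; a pose out of reach is approached as far as the arm can. A call is refused whole if a number of a shift passes 41.7 or a number of a turn 7.16, either way. A call with a gripper value outside its range is refused whole. "fingers" is the finger opening in mm, from 0 to 85.4, set as the call begins (left out, the last holds). The fingers move at their own pace and stop on an object; "squeeze" is the grip in N (left out, the last holds). Time passes only in rows, so rows that do not move let the fingers close. It gives the time, the measured TCP pose, the force and the opening at its end, in the units of the state.
- manip.get_state(): the state, without advancing time (a new reading comes with each control period).
- manip.get_image(name): name is "scene" or "top" or "wrist"; returns a dict with "frame" (480x640x3 uint8, blue, green, red), "K" (3x3 intrinsics, pixels), "rvec" (rotation vector, rad) and "tvec" (3), from world to camera coordinates, as OpenCV has them; the wrist camera has in their place "mount" (4x4, takes a point from camera to tool coordinates, whose origin is the TCP and whose axes are the tool frame's). Camera axes: x right, y down, z forward; pixel columns grow to the right and rows downward; lengths in m; the calibration is good to about 2 mm. The wrist camera is an equidistant fisheye: a pixel r from the principal point sees the ray r / f radians off the axis. A picture is of the moment at which its call begins: read the wrist's pose just before it. There is no depth.
- manip.sign_off(): hands the job in, once; it reports no verdict.
The state is a dict: "clock": time; "qpos": joint angles; "qd": joint speeds; "effort": joint torques, N m; "position": TCP position; "ee_rot": TCP orientation; "contact_force": force on the tool from outside, world axes, zero at the start; "moment": the same for the moment, N m; "width": finger opening in m.
Only numpy, scipy, OpenCV 4.12 (cv2) and the standard library are available. Lean on these libraries where they do the work, as an engineer would, in place of code of your own. Each camera call takes 0.05 s, during which the arm holds its last target. There are 200 camera calls.

## Task

Tip the heater's loose cover up by its fin, about 15 degrees with its rear edge still standing on the heater, then take it off and lay it rim-down on the black mat. Take the metal insert with the three large wells from its sloping stand and lower it, never dropping it, fully home into the heater's pocket with its wells facing up. Leave the other insert, the bottle, the beaker and the dish where they are.

Things in the scene. Friction and masses are not known exactly. Their poses are not given: they have to be found in the camera images.
- heater: Fixed block heater, white, 220 x 150 mm (x, y), flat deck at 78 mm; display on its front (-x). Origin: centre of underside. An aluminium collar 112 x 70 mm, centred 20 mm in +x of the origin, rises 7 mm above the deck (top at 85 mm) round a pocket 98 mm (x) by 53 mm (y), 20 mm deep (floor at 65 mm), its edge chamfered 3 mm. Its yaw varies.
- well_floor (a point): Centre of the pocket's floor, axes as the heater; the pocket's mouth is 20 mm above it.
- deck (a point): Point of the heater at deck height (78 mm), on the pocket's vertical centre line.
- cover: Loose grey plastic cover, 120 g, over the collar, its skirt on the deck with 2 mm play. 122 x 80 mm (x, y), walls 3 mm, top 17 mm above the rim. Origin: centre of the rim plane (underside); axes as the heater's at the start (front -x). Its grip is an upright fin 12 mm thick (x), 44 mm wide (y), at x = -45 mm, from 17 to 49 mm above the rim.
- cover_rear (a point): Middle of the cover's rear rim edge, 61 mm in +x from the cover's origin: the edge about which it tips.
- insert: Insert to load: aluminium block 95 x 50 x 50 mm, about 0.5 kg, three 26 mm wells in a row along x in its +z face; -z face plain. Origin: centre of the plain face. It starts with the plain face on a stand's slope, wells up and towards the robot: z leans 45 degrees to the stand's -x, x points up the slope. Its +-y sides (50 mm apart) are free to grip. Half a turn about z also fits the pocket.
- spare: The other insert, same size and origin, with ten small wells (12.5 mm) in its upper face, on the other stand in the same way: leave it alone.
- stand_a: Fixed steel stand holding the three-well insert. Base 130 x 56 x 6 mm, origin at the centre of its underside. A plate 36 mm wide slopes 45 degrees, rising to +x (away from the robot), with a 25 mm ledge of the same width at its foot; the insert overhangs both by 7 mm on either side. The insert's origin lies at x = 14, z = 79 mm from this origin.
- stand_b: The same stand, holding the spare insert. The two stands stand side by side and may be swapped.
- mat: Fixed thin black mat, 220 x 200 x 3 mm (x, y, z), on the table to the right (-y) of the heater. Origin: centre of its underside.
- bottle: Brown bottle, 72 mm wide, 160 mm high, standing beyond the stands; origin at centre of its underside. Leave it.
- beaker: Glass beaker, 72 mm wide, 90 mm high, beyond the mat; origin at centre of its underside. Leave it.
- dish: Clear stack of dishes, 90 mm wide, 32 mm high, standing on the robot's side between heater and stands; origin at centre of its underside. Leave it.
Not all that is in view belongs to the job. Leave any brown or orange look-alike of the insert alone.

How it is judged:
By the outcome, as a careful person would: the job done as asked, in the order asked, and still so for the second after the job is handed in, with the robot touching nothing.
It also fails if it takes over 61 s, if anything falls off the work surface, if the arm or the gripper's body presses on something with over 40 N, if the wrist force passes 120 N, or if a joint passes its speed limit or range.

## Working session

There is one attempt and no reset: what is moved stays moved. The work goes in short steps, Python scripts to look and compute and a tool call to move; the robot and the scene stay as the last step left them, time stands still between calls to the robot, and variables do not carry over. Pictures are saved under pics/ and viewed, about 8 in all and at most 12, crops included, and the job is handed in when it is done.

Besides the shell and the picture viewer there is one more tool, called by a JSON object that holds its "op" and its "data". carry_out: Moves the arm, as the interface text tells. Its arguments: {"type":"object","properties":{"series":{"type":"array","items":{"type":"array"}},"fingers":{"type":"number"},"squeeze":{"type":"number"}},"required":["series"]}

```bash
mkdir -p pics; ls
python3 - <<'E'
from rig import manip
import cv2,numpy as np
for n in("scene","top"):
    i=manip.get_image(n);cv2.imwrite(f"pics/{n}0.png",i["frame"]);print(n,i["K"],i["rvec"],i["tvec"])
    np.savez(f"pics/{n}.npz",**{k:i[k] for k in("K","rvec","tvec")})
i=manip.get_image("wrist");print(i["K"],i["mount"]);print(manip.get_state())
E
```

```text
pics
scene [[498.92057762   0.         316.18433763]
 [  0.         498.92057762 241.23726898]
 [  0.           0.           1.        ]] [ 0.83821469  2.4546618  -1.18596362] [ 0.36413471 -0.12476177  1.54627254]
top [[616.8188014    0.         321.10516591]
 [  0.         616.8188014  244.59616335]
 [  0.           0.           1.        ]] [ 2.19696329 -2.14013023  0.09848339] [-0.01219526  0.48231928  1.47482515]
[[371.64829954   0.         320.05536965]
 [  0.         371.64829954 243.6378075 ]
 [  0.           0.           1.        ]] [[ 9.99999918e-01 -3.65368839e-04  1.73810289e-04  7.82886107e-04]
 [ 2.99143926e-04  9.56900001e-01  2.90417454e-01 -7.42695225e-02]
 [-2.72428554e-04 -2.90417378e-01  9.56900032e-01 -1.42472788e-01]
 [ 0.00000000e+00  0.00000000e+00  0.00000000e+00  1.00000000e+00]]
{'clock': 0.15, 'qpos': array([-1.32501983e+00,  2.76466221e-01,  1.50584721e+00, -3.21883319e-05,
        1.36071625e+00, -1.20985098e-01]), 'qd': array([-0.00018404, -0.00073892, -0.00279635,  0.00186687, -0.00173087,
        0.00102446]), 'effort': array([ 1.64802907e-03, -4.17145693e+01, -2.46033150e+01, -1.12012349e-04,
        7.62938202e-03,  1.85746313e-05]), 'position': array([ 0.20608521, -0.53636837,  0.23062708]), 'ee_rot': array([-4.63595546e-04,  8.24196541e-01, -5.66303404e-01, -5.49170058e-04]), 'contact_force': array([ 0.040611  , -0.39235945, -0.26955908]), 'moment': array([-0.00075177, -0.02146639, -0.03371445]), 'width': 0.08532597095376182}
```

View pics/scene0.png

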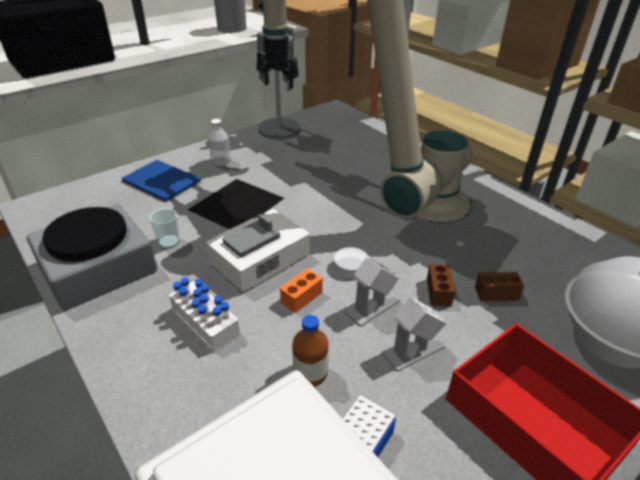

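View pics/top0.png

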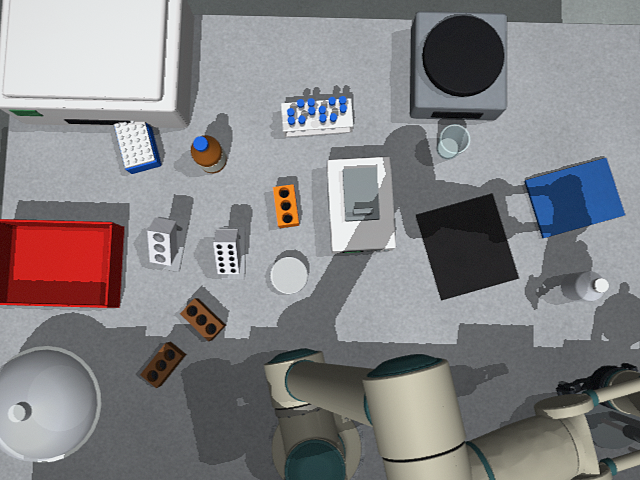

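Top view: heater at about (362,203) with cover and fin at (362,210). The three-well insert is on the left stand at (160,243) and the spare at (227,253). The mat is at (467,247), the dish at (290,273), the beaker at (453,140). In the scene view the cover is at (252,236) and the three-well stand is the near one at (415,330). Next, enlarged crops.

Run:
```python
import cv2,numpy as np
t=cv2.imread("pics/top0.png");s=cv2.imread("pics/scene0.png")
def c(im,x,y,w,h,k):
    r=cv2.resize(im[y:y+h,x:x+w],None,fx=k,fy=k,interpolation=cv2.INTER_CUBIC)
    for i in range(0,w,10):cv2.line(r,(i*k,0),(i*k,6 if i%50 else 12),(0,0,255),1);cv2.putText(r,str(x+i),(i*k,20),0,.3,(0,0,255))
    for i in range(0,h,10):cv2.line(r,(0,i*k),(6,i*k),(0,0,255),1);cv2.putText(r,str(y+i),(8,i*k+4),0,.3,(0,0,255))
    return r
def comp(a,b,n):
    H=max(a.shape[0],b.shape[0]);o=np.zeros((H,a.shape[1]+b.shape[1],3),np.uint8);o[:a.shape[0],:a.shape[1]]=a;o[:b.shape[0],a.shape[1]:]=b;cv2.imwrite(n,o);print(o.shape)
comp(c(t,322,150,80,110,5),c(t,140,205,50,75,8),"pics/c1.png")
comp(c(s,205,205,108,85,4),c(s,385,285,65,85,5),"pics/c2.png")
```

```text
(600, 800, 3)
(425, 757, 3)
```

View pics/c1.png

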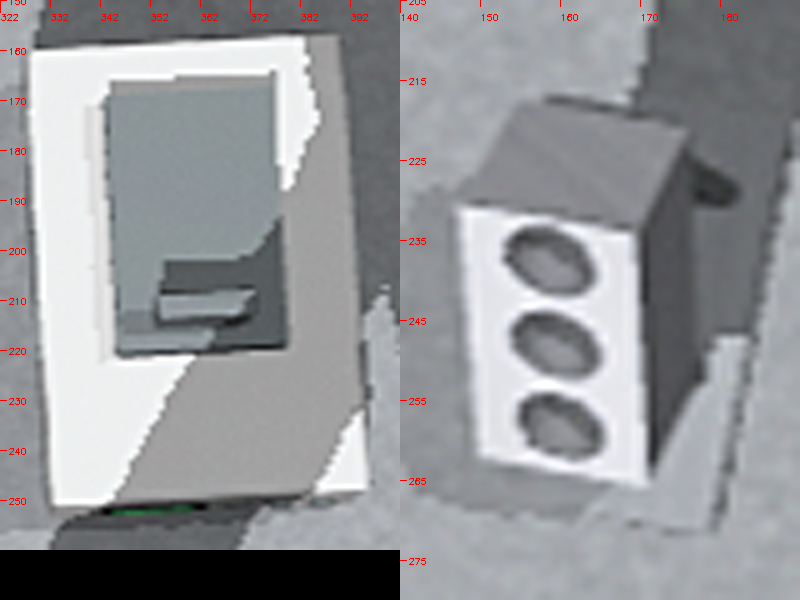

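View pics/c2.png

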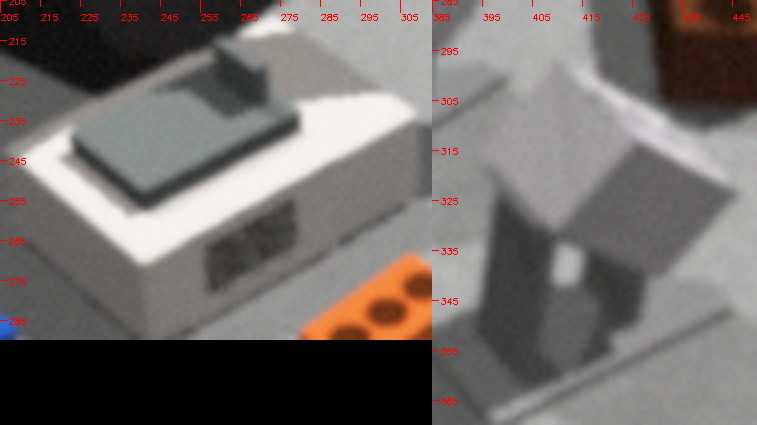

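Crop readings:
- **Top view, heater deck corners:** (328,159.6), (389.6,157.2), (395.6,247.6), (332,251).
- **Top view, fin top:** about (354–372.6, 208–214).
- **Insert wells face:** (147.1,230.6), (169.6,234), (171.3,265.9), (150,262.1).

I'll fit the poses from both views.

```bash
cat > fit.py <<'E'
import cv2,numpy as np
from scipy.optimize import least_squares
from scipy.spatial.transform import Rotation as R
C={n:dict(np.load(f"pics/{n}.npz")) for n in("scene","top")}
def proj(n,P):
    c=C[n];return cv2.projectPoints(np.array(P,float).reshape(-1,1,3),c["rvec"],c["tvec"],c["K"],None)[0][:,0]
def fit(obs,tilt=0,p0=(.5,0,0,0)):
    # obs: (cam, local mm, px); pose x,y,z,yaw
    def T(p,l):return (R.from_euler("z",p[3])*R.from_euler("y",-tilt,degrees=True)).apply(np.array(l,float)/1e3)+p[:3]
    def res(p):return np.concatenate([(proj(n,T(p,[l]))[0]-px) for n,l,px in obs])
    r=least_squares(res,p0,loss="soft_l1");return r.x,r.fun.reshape(-1,2)
E
python3 - <<'E'
from fit import *
for n,c in C.items():print(n,"cam",(-cv2.Rodrigues(c["rvec"])[0].T@c["tvec"].ravel()).round(3))
ins=[("scene",a,b) for a,b in [((47.5,-25,50),(412.2,297)),((47.5,25,50),(425.8,313.6)),((47.5,25,0),(409.6,330.6)),((47.5,-25,0),(395.6,315)),((-47.5,25,50),(446.2,323.4)),((-47.5,25,0),(430.6,340))]]
ins+=[("top",a,b) for a,b in [((47.5,25,50),(147.1,230.6)),((47.5,-25,50),(169.6,234)),((-47.5,-25,50),(171.3,265.9)),((-47.5,25,50),(150,262.1)),((47.5,25,0),(156.3,218.1)),((47.5,-25,0),(176.3,221.9))]]
cov=[("scene",a,b) for a,b in [((61,-40,17),(223,239.5)),((61,40,17),(242,253)),((-61,40,17),(280,233.8)),((-39,-22,49),(258.8,215.5)),((-39,22,49),(271.8,223.8))]]
cov+=[("top",a,b) for a,b in [((61,40,17),(343.6,169)),((61,-40,17),(377,167)),((-61,-40,17),(379.4,219.6)),((-61,40,17),(345.4,221)),((-39,22,49),(354,209.2)),((-39,-22,49),(372.6,208)),((-51,-22,49),(372,212.2)),((-51,22,49),(354,214))]]
he=[("scene",a,b) for a,b in [((110,75,78),(241.3,271.3)),((-110,75,78),(309.5,232.5)),((-110,-75,78),(278.8,213))]]
he+=[("top",a,b) for a,b in [((110,75,78),(328,159.6)),((110,-75,78),(389.6,157.2)),((-110,-75,78),(395.6,247.6)),((-110,75,78),(332,251))]]
for nm,o,t in(("ins",ins,45),("cov",cov,0),("heat",he,0)):
    p,r=fit(o,t);print(nm,p[:3].round(4),np.degrees(p[3]).round(2));print(r.round(1).tolist())
E
```

```text
scene cam [1.084 0.792 0.858]
top cam [ 0.338 -0.011  1.515]
ins [0.4897 0.364  0.0739] -8.67
[[-1.8, -0.3], [0.3, -1.1], [-0.1, 0.6], [-1.1, -0.1], [0.6, 0.0], [0.5, 0.9], [0.6, 0.3], [-0.0, 0.8], [-0.3, 0.2], [0.1, 0.2], [-1.1, -0.4], [0.2, -0.4]]
cov [ 0.5971 -0.0907  0.0706] 4.15
[[-0.4, -0.9], [-0.8, 0.8], [0.7, -0.3], [-0.6, 0.4], [-3.0, -0.3], [-0.8, 0.4], [-0.2, 0.9], [0.3, -0.4], [-0.0, -0.2], [-0.7, -0.2], [-0.1, 0.1], [0.8, 1.1], [-0.5, 0.2]]
heat [ 0.5772 -0.092  -0.0069] 4.28
[[-0.8, 0.3], [0.7, 1.4], [-4.6, -3.8], [-0.8, 0.1], [0.5, -0.5], [0.0, 0.9], [-0.2, 0.6]]
```

```bash
cat > go.py <<'E'
import sys,numpy as np
from rig import manip
from scipy.spatial.transform import Rotation as R
def plan(x,y,z,yaw=None):
    s=manip.get_state();q=s["ee_rot"];M=R.from_quat([q[1],q[2],q[3],q[0]]).as_matrix()
    y0=np.degrees(np.arctan2(M[1,0],M[0,0]));turn=0 if yaw is None else -(((yaw-y0)+180)%360-180)
    d=M.T@(np.array([x,y,z])-s["position"])*1e3
    print("t",round(s["clock"],2),"pos",s["position"].round(4),"yaw",y0.round(2),"F",s["contact_force"].round(1),"w",round(s["width"]*1e3,1))
    M2=M@R.from_euler("z",turn,degrees=True).as_matrix();d2=M2.T@(np.array([x,y,z])-s["position"])*1e3
    print("turn",round(turn,2),"shift now",d.round(1),"after turn",d2.round(1))
if __name__=="__main__":plan(*map(float,sys.argv[1:]))
E
python3 go.py 0.50 -0.094 0.25 -85.8
python3 - <<'E'
from fit import *
# fixed-z refit handled by top camera: fin top centre, px -> plane
def ray(n,px,z):
    c=C[n];Rm=cv2.Rodrigues(c["rvec"])[0];o=-Rm.T@c["tvec"].ravel()
    d=Rm.T@np.append(cv2.undistortPoints(np.array([[px]],float),c["K"],None)[0,0],1);return o+d*(z-o[2])/d[2]
print("fin",ray("top",(363.2,210.9),.127))
for p in((417,212.5),(443,299.5),(518,277.5),(489,195)):print("mat",ray("top",p,.003).round(3))
for p,z in(((154,143),.0),((290,273),.032),((453,140),.05)):print(ray("top",p,z).round(3))
E
```

```text
t 0.15 pos [ 0.2061 -0.5364  0.2306] yaw -68.99 F [ 0.  -0.4 -0.3] w 85.3
turn 16.81 shift now [-307.6 -433.   -18.9] after turn [-419.7 -325.5  -18.9]
fin [ 0.5517613  -0.09388483  0.127     ]
mat [ 0.57  -0.234  0.003]
mat [ 0.358 -0.3    0.003]
mat [ 0.416 -0.483  0.003]
mat [ 0.619 -0.412  0.003]
[0.73  0.427 0.   ]
[0.411 0.073 0.032]
[ 0.743 -0.313  0.05 ]
```

{"op": "carry_out", "data": {"series": [[[0, 0, 0], 5.6], [[0, 0, 0], 5.6], [[0, 0, 0], 5.6], [[-32, -25, -2], 0], [[-32, -25, -2], 0], [[-32, -25, -2], 0], [[-32, -25, -2], 0], [[-32, -25, -2], 0], [[-32, -25, -2], 0], [[-32, -25, -2], 0]]}}

```text
clock: 0.98
position: [0.3676, -0.3022, 0.2396]
ee_rot: [0.0, 0.722, -0.692, -0.003]
contact_force: [0.6, -1.1, 0.3]
width: 0.0852
```

{"op": "carry_out", "data": {"series": [[[-32, -25, -2], 0], [[-32, -25, -2], 0], [[-32, -25, -2], 0], [[-32, -25, -2], 0], [[-32, -25, 0], 0], [[-32, -25, 0], 0], [[-32, -20, 0], 0], [[0, 0, 0], 0]]}}

```text
clock: 1.65
position: [0.5329, -0.0559, 0.2476]
ee_rot: [-0.002, 0.724, -0.69, -0.003]
contact_force: [-0.5, -0.3, 0.2]
width: 0.0851
```

```bash
cat >> fit.py <<'E'
def snap(fn):
    from rig import manip
    s=manip.get_state();i=manip.get_image("wrist");q=s["ee_rot"]
    M=np.eye(4);M[:3,:3]=R.from_quat([q[1],q[2],q[3],q[0]]).as_matrix();M[:3,3]=s["position"]
    cv2.imwrite(fn+".png",i["frame"]);np.savez(fn+".npz",T=M@i["mount"],K=i["K"]);return i["frame"]
def wray(fn,px,z=None):
    d=np.load(fn+".npz");K=d["K"];u=(np.array(px,float)-K[:2,2])/K[0,0];r=np.linalg.norm(u)
    v=np.append(np.sin(r)*u/max(r,1e-9),np.cos(r));o=d["T"][:3,3];v=d["T"][:3,:3]@v
    return (o,v) if z is None else o+v*(z-o[2])/v[2]
def wproj(fn,P):
    d=np.load(fn+".npz");K=d["K"];p=np.linalg.inv(d["T"])@np.append(P,1);r=np.hypot(*p[:2]);t=np.arctan2(r,p[2])
    return K[:2,2]+K[0,0]*t*p[:2]/r
E
python3 -c "
from fit import *
snap('pics/w1')"
python3 go.py 0.552 -0.094 0.18 -85.8
```

```text
t 1.7 pos [ 0.5314 -0.0585  0.2474] yaw -87.25 F [-0.5 -1.  -0.3] w 85.1
turn -1.45 shift now [ 36.8 -19.1  67.2] after turn [ 37.3 -18.2  67.2]
```

View pics/w1.png

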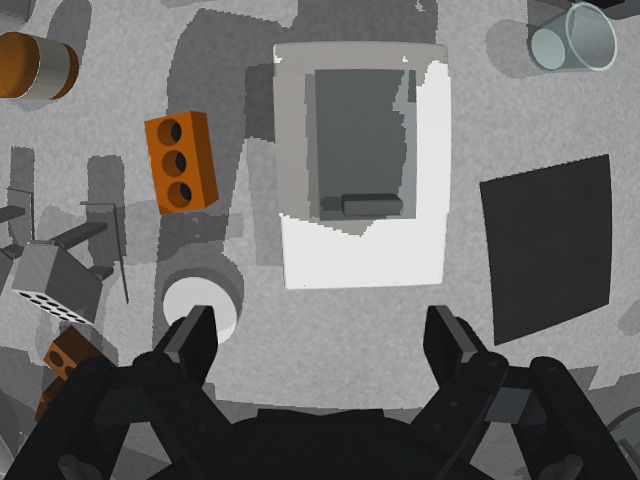

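Wrist view: heater centred at about (362,165). The fin top spans roughly (343,193)–(402,215). The cover's front edge is near row 218 and the fingers are at the bottom.

```bash
python3 -c "
from fit import *
w='pics/w1'
T=np.load(w+'.npz')['T'];print(T.round(3))
print(wproj(w,[.552,-.094,.127]),wproj(w,[.5314,-.0585,.2474]))
for z in (.121,.127):print(wray(w,(372,203),z))
for p,l in (((276,44),'rl'),((447,45),'rr'),((443,283),'fr'),((286,288),'fl')):print(l,wray(w,p,.078).round(4))
"
```

```text
[[ 0.048 -0.955 -0.292  0.608]
 [-0.999 -0.048 -0.007 -0.054]
 [-0.008  0.292 -0.956  0.39 ]
 [ 0.     0.     0.     1.   ]]
[373.88410955 213.84483598] [324.24708947 316.27896035]
[ 0.55884552 -0.0928324   0.121     ]
[ 0.55993247 -0.0919683   0.127     ]
rl [ 0.6832 -0.0116  0.078 ]
rr [ 0.695 -0.156  0.078]
fr [ 0.4795 -0.1741  0.078 ]
fl [ 0.4683 -0.0271  0.078 ]
```

{"op": "carry_out", "data": {"series": [[[0, 0, 0], -1.6], [[18, -10, 30], 0], [[18, -10, 30], 0], [[0, 0, 27], 0], [[0, 0, 0], 0], [[0, 0, 0], 0]], "fingers": 75, "squeeze": 20}}

```text
clock: 2.2
position: [0.553, -0.0972, 0.1589]
ee_rot: [0.001, 0.735, -0.678, -0.001]
contact_force: [0.8, -0.4, 0.3]
width: 0.0748
```

```bash
python3 go.py 0.554 -0.0935 0.101 -85.6; python3 -c "
from fit import *
snap('pics/w2')
print(wproj('pics/w2',[.554,-.0935,.127]))"
```

```text
t 2.2 pos [ 0.553  -0.0972  0.1589] yaw -85.43 F [ 0.8 -0.4  0.3] w 74.8
turn 0.17 shift now [-3.6 -1.5 57.9] after turn [-3.6 -1.4 57.9]
[311.56621679 281.689359  ]
```

View pics/w2.png

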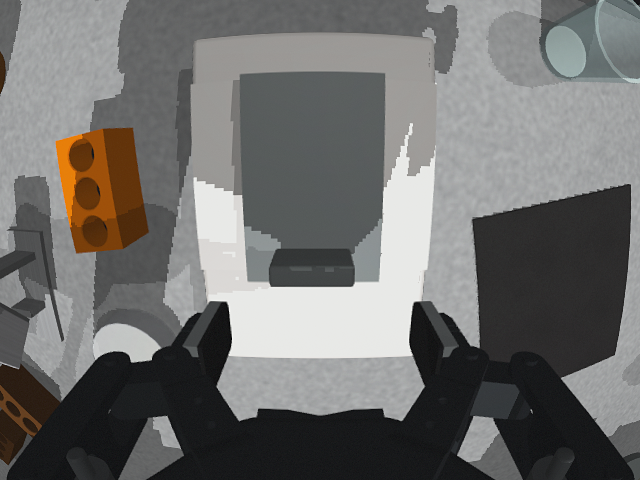

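Wrist view: fin top face spans (270–354, 266–286), centre (312,276). That is about 3 mm further in +x than predicted. Going down.

{"op": "carry_out", "data": {"series": [[[-4, -5, 0], 0], [[0, 0, 20], 0], [[0, 0, 20], 0], [[0, 0, 14], 0], [[0, 0, 4], 0], [[0, 0, 0], 0]]}}

```text
clock: 2.75
position: [0.564, -0.0936, 0.1106]
ee_rot: [-0.004, 0.734, -0.679, 0.007]
contact_force: [-0.3, -0.2, -0.5]
width: 0.0751
```

```bash
python3 go.py 0.557 -0.0935 0.101 -85.6
```

```text
t 2.75 pos [ 0.564  -0.0936  0.1106] yaw -85.49 F [-0.3 -0.2 -0.5] w 75.1
turn 0.11 shift now [-0.7  7.1  9.5] after turn [-0.6  7.1  9.5]
```

{"op": "carry_out", "data": {"series": [[[0, 4, 5], 0], [[0, 3, 4], 0], [[0, 0, 0], 0], [[0, 0, 0], 0]]}}

```text
clock: 3.08
position: [0.5593, -0.0943, 0.1055]
ee_rot: [-0.005, 0.735, -0.678, 0.011]
contact_force: [0.3, -1.0, -0.2]
width: 0.075
```

```bash
python3 go.py 0.557 -0.0935 0.101 -85.6
```

```text
t 3.08 pos [ 0.5593 -0.0943  0.1055] yaw -85.44 F [ 0.3 -1.  -0.2] w 75.0
turn 0.16 shift now [-1.1  2.4  4.5] after turn [-1.1  2.4  4.5]
```

{"op": "carry_out", "data": {"series": [[[-1, 2, 4], 0], [[0, 0, 0], 0]]}}

```text
clock: 3.25
position: [0.5576, -0.0937, 0.1023]
ee_rot: [-0.006, 0.735, -0.678, 0.012]
contact_force: [0.0, 1.0, 0.4]
width: 0.0754
```

{"op": "carry_out", "data": {"series": [[[0, 0, 0], 0], [[0, 0, 0], 0], [[0, 0, 0], 0], [[0, 0, 0], 0], [[0, 0, 0], 0], [[0, 0, 0], 0]], "fingers": 35, "squeeze": 25}}

```text
clock: 3.75
position: [0.5579, -0.0936, 0.1028]
ee_rot: [-0.006, 0.735, -0.678, 0.012]
contact_force: [-0.7, -0.3, 0.9]
width: 0.0433
```

```bash
python3 go.py 0.557 -0.0935 0.101 -85.6; python3 -c "
from fit import *
f=snap('pics/w3');cv2.imwrite('pics/w3c.png',f)"
```

```text
t 3.75 pos [ 0.5579 -0.0936  0.1028] yaw -85.46 F [-0.7 -0.3  0.9] w 43.3
turn 0.14 shift now [-0.2  0.9  1.8] after turn [-0.2  0.9  1.8]
```

View pics/w3c.png

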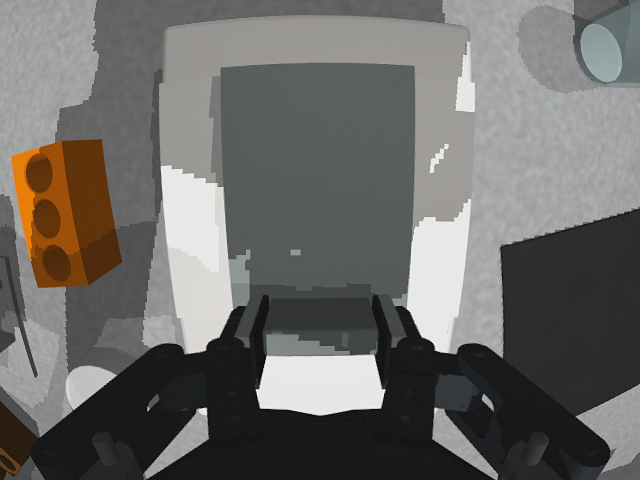

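The fin is held: width is 43.3 mm, with the pads either side of it at about (255,335) and (385,335). Now tip it along the arc.

{"op": "carry_out", "data": {"series": [[[0, -2, -4.5], 0], [[0, -2.2, -4.5], 0], [[0, -2.4, -4.4], 0], [[0, -2.7, -4.3], 0], [[0, -3, -4.2], 0], [[0, -3.2, -4.1], 0], [[0, 0, 0], 0], [[0, 0, 0], 0]]}}

```text
clock: 4.47
position: [0.5745, -0.0921, 0.1316]
ee_rot: [-0.006, 0.735, -0.678, 0.012]
contact_force: [-0.8, -0.9, -1.2]
width: 0.0433
```

```bash
python3 go.py 0.5729 -0.0925 0.1287 -85.6; python3 -c "
from fit import *
from rig import manip
cv2.imwrite('pics/s1.png',cv2.resize(manip.get_image('scene')['frame'][185:305,190:330],None,fx=5,fy=5,interpolation=cv2.INTER_CUBIC))"
```

```text
t 4.47 pos [ 0.5745 -0.0921  0.1316] yaw -85.45 F [-0.8 -0.9 -1.2] w 43.3
turn 0.15 shift now [0.3 1.7 2.9] after turn [0.3 1.7 2.9]
```

View pics/s1.png

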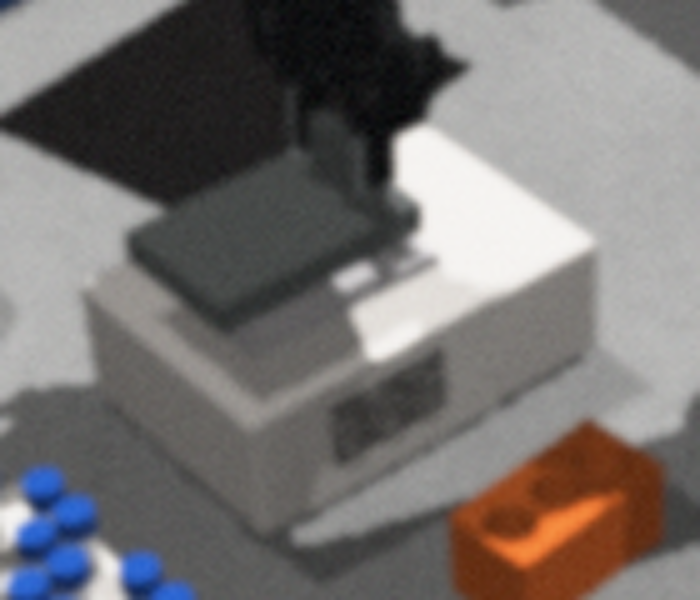

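The cover came up flat. The pads held it too firmly to pivot: its rear edge lifted as well, moving from (242,253) to about (233,248) in the full frame. I'll set it back down the same way and then try a much lighter grip near the fin's top.

```bash
python3 go.py 0.5579 -0.0936 0.1028 -85.45
```

```text
t 4.52 pos [ 0.5747 -0.0922  0.1317] yaw -85.46 F [ 1.  -1.1 -1.1] w 43.3
turn -0.01 shift now [-0.2 17.6 28.4] after turn [-0.2 17.6 28.4]
```

{"op": "carry_out", "data": {"series": [[[0, 9, 0], 0], [[0, 8.5, 0], 0], [[0, 0, 0], 0], [[0, 0, 10], 0], [[0, 0, 10], 0], [[0, 0, 4], 0], [[0, 0, 0], 0]]}}

```text
clock: 5.1
position: [0.5545, -0.0938, 0.1045]
ee_rot: [-0.006, 0.734, -0.679, 0.012]
contact_force: [1.8, 0.2, -0.9]
width: 0.0435
```

```bash
python3 go.py 0.5579 -0.0936 0.1028 -85.45
```

```text
t 5.1 pos [ 0.5545 -0.0938  0.1045] yaw -85.5 F [ 1.8  0.2 -0.9] w 43.5
turn -0.05 shift now [ 0.1 -3.3  1.7] after turn [ 0.1 -3.3  1.7]
```

{"op": "carry_out", "data": {"series": [[[0, -3.5, 0], 0], [[0, 0, 0], 0], [[0, 0, 1.5], 0], [[0, 0, 1], 0], [[0, 0, 0], 0]]}}

```text
clock: 5.52
position: [0.5591, -0.0934, 0.103]
ee_rot: [-0.006, 0.734, -0.678, 0.011]
contact_force: [0.5, 0.2, -1.7]
width: 0.0434
```

```bash
python3 go.py 0.5579 -0.0936 0.1028 -85.45
```

```text
t 5.52 pos [ 0.5591 -0.0934  0.103 ] yaw -85.47 F [ 0.5  0.2 -1.7] w 43.4
turn -0.02 shift now [0.1 1.2 0.2] after turn [0.1 1.2 0.2]
```

{"op": "carry_out", "data": {"series": [[[0, 0, 0], 0], [[0, 0, 0], 0], [[0, 0, -7], 0], [[0, 2, -7], 0], [[0, 0, 0], 0]], "fingers": 50, "squeeze": 20}}

```text
clock: 5.93
position: [0.5576, -0.0936, 0.1185]
ee_rot: [-0.006, 0.735, -0.678, 0.012]
contact_force: [-0.3, 0.3, -0.1]
width: 0.0501
```

{"op": "carry_out", "data": {"series": [[[0, 0, 0], 0], [[0, 0, 0], 0], [[0, 0, 0], 0], [[0, 0, 0], 0]], "fingers": 43}}

```text
clock: 6.27
position: [0.5577, -0.0936, 0.1192]
ee_rot: [-0.006, 0.735, -0.678, 0.012]
contact_force: [-0.2, 0.7, -1.3]
width: 0.0433
```

```bash
python3 go.py 0.557 -0.0936 0.115 -85.45
```

```text
t 6.27 pos [ 0.5577 -0.0936  0.1192] yaw -85.45 F [-0.2  0.7 -1.3] w 43.3
turn 0.0 shift now [-0.1  0.8  4.2] after turn [-0.1  0.8  4.2]
```

```bash
cat > rear.py <<'E'
import sys,cv2,numpy as np
from rig import manip
f=manip.get_image("scene")["frame"]
if len(sys.argv)>1:cv2.imwrite("pics/ref.png",f)
r=cv2.imread("pics/ref.png")
d=cv2.DISOpticalFlow_create(2).calc(*[cv2.cvtColor(a,6) for a in(r,f)],None)
for n,(x,y) in dict(rear_left=(224,241),rear_near=(241,254),mid=(262,247),front=(279,237),far=(232,236)).items():
    m=cv2.matchTemplate(f[y-14:y+15,x-20:x+21],r[y-5:y+6,x-5:x+6],5);p=cv2.minMaxLoc(m);print(n,"tm",np.array(p[3])-[15,9],round(p[1],2),"flow",d[y,x].round(1))
E
python3 rear.py 1 | head -1
```

```text
rear_left tm [0 0] 1.0 flow [0. 0.]
```

{"op": "carry_out", "data": {"series": [[[0, -1.5, -4.5], 0], [[0, -2.5, -4.5], 0], [[0, -3.5, -4.4], 0], [[0, 0, 0], 0]]}}

```text
clock: 6.65
position: [0.5646, -0.0927, 0.133]
ee_rot: [-0.006, 0.735, -0.678, 0.011]
contact_force: [0.2, -0.2, -0.9]
width: 0.0434
```

```bash
python3 rear.py;python3 go.py 0.5647 -0.0936 0.1325 -85.45
```

```text
rear_left tm [-3 -3] 0.97 flow [-1.6 -1.5]
rear_near tm [-3 -2] 0.97 flow [-1.8 -1.8]
mid tm [ 1 -2] 0.97 flow [ 0.2 -1.2]
front tm [-2 -1] 0.94 flow [-2.2 -1.7]
far tm [-6 -1] 0.98 flow [ 1.5 -2.9]
t 6.7 pos [ 0.564  -0.0926  0.1326] yaw -85.45 F [-0.6 -0.  -0.5] w 43.4
turn -0.0 shift now [ 1.  -0.6  0.1] after turn [ 1.  -0.6  0.1]
```

{"op": "carry_out", "data": {"series": [[[0, 0, 0], 0], [[0, 0, 0], 0]], "fingers": 43.5}}

```text
clock: 6.87
position: [0.564, -0.0925, 0.1326]
ee_rot: [-0.005, 0.735, -0.678, 0.011]
contact_force: [-0.7, -1.1, -0.4]
width: 0.0434
```

```bash
python3 rear.py|head -2;python3 go.py 0.5647 -0.0936 0.1325 -85.45
```

```text
rear_left tm [-2 -2] 0.97 flow [-1.3 -1.4]
rear_near tm [-3 -2] 0.97 flow [-1.5 -1.5]
t 6.92 pos [ 0.5639 -0.0925  0.1325] yaw -85.44 F [ 0.4 -0.2 -1.6] w 43.6
turn 0.01 shift now [ 1.2 -0.8  0.1] after turn [ 1.2 -0.8  0.1]
```

{"op": "carry_out", "data": {"series": [[[0, 0, 0], 0], [[0, 0, 0], 0]], "fingers": 43.8}}

```text
clock: 7.08
position: [0.5636, -0.0925, 0.1323]
ee_rot: [-0.005, 0.735, -0.678, 0.01]
contact_force: [-0.3, 0.2, -0.4]
width: 0.0434
```

```bash
python3 rear.py|head -2;python3 go.py 0.5647 -0.0936 0.1325 -85.45
```

```text
rear_left tm [0 0] 0.95 flow [-0.3 -0.1]
rear_near tm [0 0] 0.99 flow [-0.2 -0.1]
t 7.13 pos [ 0.5637 -0.0924  0.1323] yaw -85.44 F [-0.5 -1.1 -1.3] w 44.3
turn 0.01 shift now [ 1.2 -1.  -0.1] after turn [ 1.2 -1.  -0.1]
```

{"op": "carry_out", "data": {"series": [[[0, 0, 0], 0]], "fingers": 44}}

```text
clock: 7.22
position: [0.5636, -0.0925, 0.1323]
ee_rot: [-0.005, 0.735, -0.678, 0.01]
contact_force: [0.4, 0.7, -0.9]
width: 0.0445
```

```bash
python3 rear.py;python3 go.py 0.5647 -0.0936 0.1325 -85.45
```

```text
rear_left tm [0 0] 0.95 flow [ 0.  -0.1]
rear_near tm [0 0] 1.0 flow [ 0. -0.]
mid tm [ 0 -1] 0.99 flow [ 0.3 -0.6]
front tm [-1 -1] 0.94 flow [-0.8 -1.7]
far tm [ 5 -3] 0.97 flow [-0.6 -0.2]
t 7.27 pos [ 0.5636 -0.0925  0.1324] yaw -85.44 F [ 0.7  0.1 -0.2] w 44.0
turn 0.01 shift now [ 1.2 -1.  -0.1] after turn [ 1.2 -1.  -0.1]
```

With an opening target of about 43.7 the cover pivots in the pads, so a light grip is the right approach. I'll regrasp and tip slowly with it.

{"op": "carry_out", "data": {"series": [[[0, 0, 0], 0], [[0, 3, 6], 0], [[0, 4, 9], 0], [[0, 0, 0], 0]], "fingers": 50}}

```text
clock: 7.6
position: [0.5575, -0.0934, 0.1173]
ee_rot: [-0.006, 0.735, -0.678, 0.012]
contact_force: [-0.1, 0.4, -0.4]
width: 0.0497
```

```bash
python3 rear.py;python3 go.py 0.5575 -0.0936 0.116 -85.45
```

```text
rear_left tm [0 0] 0.99 flow [0.4 0.1]
rear_near tm [0 0] 0.99 flow [ 0.3 -0.1]
mid tm [0 0] 0.99 flow [-0.1  0.2]
front tm [0 0] 0.99 flow [0.3 0.1]
far tm [15 -7] 0.98 flow [0.5 0.1]
t 7.65 pos [ 0.5583 -0.0936  0.1181] yaw -85.44 F [ 0.9 -0.1 -0.6] w 50.1
turn 0.01 shift now [-0.1  0.9  2. ] after turn [-0.1  0.9  2. ]
```

{"op": "carry_out", "data": {"series": [[[0, 1, 4], 0], [[0, 0, 0], 0], [[0, 0, 0], 0], [[0, 0, 0], 0], [[0, 0, 0], 0], [[0, 0, 0], 0]], "fingers": 43.55}}

```text
clock: 8.15
position: [0.5586, -0.0938, 0.1145]
ee_rot: [-0.007, 0.735, -0.678, 0.013]
contact_force: [-0.6, -0.8, -0.9]
width: 0.0436
```

{"op": "carry_out", "data": {"series": [[[0, -1, -2.5], 0], [[0, -1.1, -2.5], 0], [[0, -1.2, -2.5], 0], [[0, -1.3, -2.5], 0], [[0, -1.3, -2.5], 0], [[0, -1.3, -2.5], 0], [[0, 0, 0], 0]]}}

```text
clock: 8.73
position: [0.5658, -0.093, 0.131]
ee_rot: [-0.007, 0.735, -0.678, 0.013]
contact_force: [0.4, -0.4, -0.9]
width: 0.0437
```

```bash
python3 rear.py;python3 go.py 0.5575 -0.0936 0.116 -85.45
```

```text
rear_left tm [-2 -3] 0.96 flow [-1.4 -1.9]
rear_near tm [-3 -3] 0.97 flow [-1.5 -2.5]
mid tm [ 0 -2] 0.96 flow [-0.  -1.7]
front tm [-4  1] 0.92 flow [-2.6 -1.8]
far tm [-7 -2] 0.96 flow [ 0.5 -2.6]
t 8.78 pos [ 0.5656 -0.093   0.1308] yaw -85.44 F [ 0.8  0.8 -1.1] w 43.6
turn 0.01 shift now [-0.1  8.5 14.5] after turn [-0.1  8.5 14.5]
```

{"op": "carry_out", "data": {"series": [[[0, 0, 0], 0], [[0, 0, 0], 0]], "fingers": 43.68}}

```text
clock: 8.95
position: [0.5654, -0.0929, 0.1308]
ee_rot: [-0.007, 0.735, -0.678, 0.013]
contact_force: [-0.5, 0.3, -1.4]
width: 0.0432
```

```bash
python3 rear.py
```

```text
rear_left tm [-2 -3] 0.97 flow [-1.3 -1.8]
rear_near tm [-3 -3] 0.97 flow [-1.8 -2.6]
mid tm [ 0 -2] 0.96 flow [ 0.  -1.7]
front tm [-4  1] 0.92 flow [-2.5 -1.8]
far tm [-7 -1] 0.96 flow [ 1.1 -3. ]
```

{"op": "carry_out", "data": {"series": [[[0, 0, 0], 0], [[0, 0, 0], 0]], "fingers": 43.74}}

```text
clock: 9.17
position: [0.565, -0.0928, 0.1304]
ee_rot: [-0.006, 0.735, -0.678, 0.012]
contact_force: [0.5, -0.9, -1.1]
width: 0.0439
```

```bash
python3 rear.py
```

```text
rear_left tm [-2 -3] 0.97 flow [-1.3 -2. ]
rear_near tm [-3 -3] 0.97 flow [-1.4 -2.6]
mid tm [ 0 -2] 0.96 flow [-0.1 -1.5]
front tm [-3  0] 0.92 flow [-2.4 -1.9]
far tm [-7 -1] 0.95 flow [ 0.5 -2.5]
```

{"op": "carry_out", "data": {"series": [[[0, 0, 0], 0], [[0, 0, 0], 0]], "fingers": 43.82}}

```text
clock: 9.38
position: [0.5649, -0.0928, 0.1303]
ee_rot: [-0.006, 0.735, -0.678, 0.012]
contact_force: [0.8, 0.0, -1.4]
width: 0.044
```

```bash
python3 rear.py|head -4
```

```text
rear_left tm [ 0 -1] 0.96 flow [ 0.1 -0.4]
rear_near tm [0 0] 0.98 flow [ 0.  -0.4]
mid tm [ 0 -1] 0.98 flow [ 0.2 -0.9]
front tm [-3  1] 0.93 flow [-1.3 -2.6]
```

{"op": "carry_out", "data": {"series": [[[0, 0, 0], 0], [[0, 0, 0], 0]], "fingers": 43.88}}

```text
clock: 9.6
position: [0.565, -0.0928, 0.1304]
ee_rot: [-0.006, 0.735, -0.678, 0.012]
contact_force: [-0.0, 0.2, -1.1]
width: 0.044
```

```bash
python3 rear.py|head -4
```

```text
rear_left tm [ 0 -1] 0.96 flow [ 0.1 -0.5]
rear_near tm [0 0] 0.98 flow [ 0.1 -0.5]
mid tm [ 0 -1] 0.98 flow [ 0.2 -0.9]
front tm [-3  1] 0.93 flow [-1.3 -2.6]
```

Rear edge is back on the deck and the front is up, so it's tipped part way (6–8°). I'll continue the arc with this light grip.

{"op": "carry_out", "data": {"series": [[[0, -1.3, -2], 0], [[0, -1.4, -2], 0], [[0, -1.5, -2], 0], [[0, -1.6, -2], 0], [[0, 0, 0], 0]], "fingers": 43.83}}

```text
clock: 10.07
position: [0.5713, -0.0923, 0.1395]
ee_rot: [-0.006, 0.735, -0.678, 0.012]
contact_force: [0.3, -0.2, -0.9]
width: 0.0438
```

```bash
python3 rear.py;python3 go.py 0.574 -0.0925 0.1403 -85.45; python3 -c "
import cv2
from rig import manip
cv2.imwrite('pics/s2.png',cv2.resize(manip.get_image('scene')['frame'][195:295,195:315],None,fx=6,fy=6,interpolation=cv2.INTER_CUBIC))"
```

```text
rear_left tm [-1 -1] 0.97 flow [-0.1 -0.4]
rear_near tm [0 0] 0.98 flow [-0.2 -0.3]
mid tm [ 0 -2] 0.97 flow [-0.3 -1.4]
front tm [-2 -8] 0.95 flow [-2.3 -4.8]
far tm [-2 -1] 0.96 flow [ 0.2 -0.9]
t 10.12 pos [ 0.5711 -0.0923  0.1393] yaw -85.44 F [-0.9 -0.4 -0.5] w 43.9
turn 0.01 shift now [ 0.4 -2.9 -0.9] after turn [ 0.4 -2.9 -0.9]
```

View pics/s2.png

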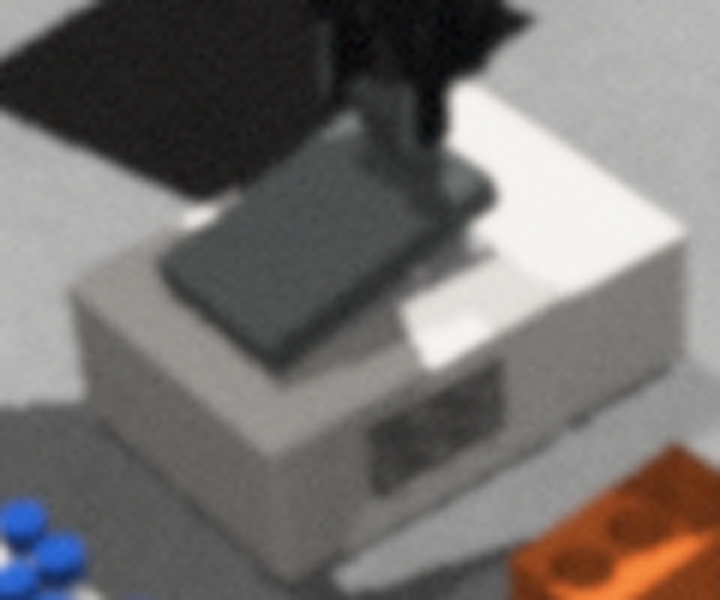

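The cover is tipped. Its rear edge is on the deck with the corner at (280,372) in the crop, and the front corner at (492,180) has risen about 9 px. Now the angle.

```bash
python3 -c "
from fit import *
p=np.array([.5971,-.0907,.0706]);Y=R.from_euler('z',4.15,degrees=True)
for a in (0,9,11,13,15,17):
    f=lambda l:proj('scene',[p+Y.apply(np.array([61,0,0])/1e3+R.from_euler('y',a,degrees=True).apply((np.array(l)-[61,0,0])/1e3))])[0].round(1)
    print(a,f((-61,40,17)),f((61,40,17)))
"; python3 go.py 0.574 -0.0925 0.1403
```

```text
0 [280.7 233.4] [241.2 253.8]
9 [279.1 228.1] [240.3 254.4]
11 [278.6 227. ] [240.1 254.5]
13 [278.1 226. ] [239.9 254.7]
15 [277.5 224.9] [239.7 254.8]
17 [276.9 224. ] [239.5 255. ]
t 10.17 pos [ 0.5708 -0.0923  0.1391] yaw -85.45 F [ 0.2 -0.6 -0.5] w 43.7
turn 0 shift now [ 0.5 -3.2 -1.1] after turn [ 0.5 -3.2 -1.1]
```

Tip is about 14–15°. Now a small rise, a firmer grip, then lift off.

{"op": "carry_out", "data": {"series": [[[0, -1.5, -1], 0], [[0, 0, 0], 0], [[0, 0, 0], 0], [[0, 0, 0], 0]], "fingers": 43.8}}

```text
clock: 10.5
position: [0.5721, -0.0921, 0.14]
ee_rot: [-0.006, 0.735, -0.678, 0.012]
contact_force: [0.3, 0.3, -1.3]
width: 0.0441
```

{"op": "carry_out", "data": {"series": [[[0, 0, 0], 0], [[0, 0, 0], 0], [[0, 0, 0], 0], [[0, 0, -6], 0], [[0, 0, -12], 0], [[0, 0, -15], 0], [[0, 0, -15], 0], [[0, 0, -12], 0], [[0, 0, 0], 0]], "fingers": 40, "squeeze": 40}}

```text
clock: 11.25
position: [0.5692, -0.0913, 0.2024]
ee_rot: [-0.005, 0.735, -0.678, 0.01]
contact_force: [0.9, -1.0, -0.4]
width: 0.0425
```

```bash
python3 rear.py;python3 go.py 0.462 -0.357 0.12 -85.45
```

```text
rear_left tm [4 3] 0.9 flow [3.  0.9]
rear_near tm [1 0] 0.84 flow [2.1 0. ]
mid tm [ 9 -6] 0.85 flow [ 4.8 -3.1]
front tm [-2  1] 0.92 flow [-4.   0.2]
far tm [-4  3] 0.93 flow [ 3.2 -1.6]
t 11.3 pos [ 0.5687 -0.0912  0.2013] yaw -85.45 F [ 0.2 -0.2 -1.8] w 42.4
turn 0.0 shift now [255.9 129.   80.6] after turn [255.9 129.   80.6]
```

{"op": "carry_out", "data": {"series": [[[15, 7, 0], 0], [[27, 13, 0], 0], [[28, 14, 0], 0], [[28, 14, 0], 0], [[28, 14, 0], 0], [[28, 14, 0], 0], [[28, 14, 0], 0], [[28, 14, 0], 0], [[20, 10, 0], 0], [[10, 5, 0], 0]]}}

```text
clock: 12.13
position: [0.4631, -0.3444, 0.1913]
ee_rot: [-0.005, 0.737, -0.675, 0.003]
contact_force: [-0.1, 0.4, -1.9]
width: 0.0425
```

```bash
python3 -c "
from fit import *
snap('pics/w4')"; python3 go.py 0.462 -0.357 0.08 -85.45
```

```text
t 12.18 pos [ 0.4626 -0.3458  0.1911] yaw -85.01 F [-0.8 -1.  -1.1] w 42.5
turn 0.44 shift now [ 11.2   2.8 111.1] after turn [ 11.2   2.7 111.1]
```

View pics/w4.png

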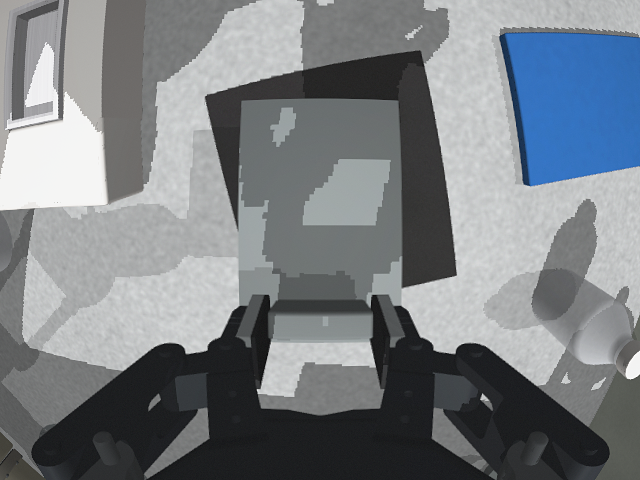

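The cover is held firmly over the mat: fin at (320,320), cover centred on the mat. Lowering.

{"op": "carry_out", "data": {"series": [[[11, 3, 0], 0], [[0, 0, 25], 0], [[0, 0, 28], 0], [[0, 0, 28], 0], [[0, 0, 20], 0], [[0, 0, 10], 0], [[0, 0, 0], 0]]}}

```text
clock: 12.77
position: [0.4646, -0.3561, 0.0753]
ee_rot: [-0.006, 0.738, -0.675, 0.004]
contact_force: [0.4, 0.4, -1.6]
width: 0.0428
```

```bash
python3 go.py 0.462 -0.357 0.066 -85.45
```

```text
t 12.77 pos [ 0.4646 -0.3561  0.0753] yaw -84.86 F [ 0.4  0.4 -1.6] w 42.8
turn 0.59 shift now [0.7 2.8 9.3] after turn [0.7 2.8 9.3]
```

{"op": "carry_out", "data": {"series": [[[0, 0, 5], 0], [[0, 0, 4], 0], [[0, 3, 4], 0], [[0, 3, 4], 0], [[0, 3, 4.5], 0], [[0, 2.5, 4.5], 0], [[0, 2, 4.5], 0], [[0, 0, 0], 0]], "fingers": 43.5, "squeeze": 20}}

```text
clock: 13.43
position: [0.4535, -0.3574, 0.0456]
ee_rot: [-0.006, 0.739, -0.673, 0.007]
contact_force: [-0.6, 1.2, 0.2]
width: 0.0436
```

```bash
python3 go.py 0.446 -0.357 0.0395 -85.45
```

```text
t 13.43 pos [ 0.4535 -0.3574  0.0456] yaw -84.67 F [-0.6  1.2  0.2] w 43.6
turn 0.78 shift now [-1.1  7.5  6. ] after turn [-1.   7.6  6. ]
```

{"op": "carry_out", "data": {"series": [[[0, 1, 3], 0], [[0, 1, 3], 0], [[0, 0.5, 1], 0], [[0, 0, 0], 0]]}}

```text
clock: 13.77
position: [0.4515, -0.3582, 0.0401]
ee_rot: [-0.006, 0.739, -0.674, 0.009]
contact_force: [-0.2, -0.8, -0.8]
width: 0.0436
```

```bash
python3 go.py 0.446 -0.357 0.0395 -85.45
```

```text
t 13.77 pos [ 0.4515 -0.3582  0.0401] yaw -84.73 F [-0.2 -0.8 -0.8] w 43.6
turn 0.72 shift now [-1.7  5.4  0.5] after turn [-1.7  5.4  0.5]
```

{"op": "carry_out", "data": {"series": [[[0, 0, 0], 0], [[0, 0, 0], 0], [[0, 0, -8], 0], [[0, 0, -20], 0], [[0, 0, -30], 0], [[0, 0, -38], 0], [[0, 0, -38], 0], [[0, 0, -38], 0], [[0, 0, -38], 0], [[0, 0, 0], 0]], "fingers": 60}}

```text
clock: 14.6
position: [0.4461, -0.3576, 0.2592]
ee_rot: [-0.006, 0.739, -0.674, 0.007]
contact_force: [0.5, -0.2, 0.3]
width: 0.0601
```

```bash
python3 -c "
from fit import *
snap('pics/w5')"; python3 go.py 0.45 0.36 0.25 -98.7
```

```text
t 14.65 pos [ 0.4452 -0.3567  0.2562] yaw -84.75 F [ 1.2 -0.6 -0.1] w 60.0
turn 13.95 shift now [-713.2  -70.3    8.5] after turn [-709.1  103.8    8.5]
```

{"op": "carry_out", "data": {"series": [[[-25, -3, 0], 0], [[-39, -4, 0], 0], [[-39, -4, 0], 0], [[-39, -4, 0], 0], [[-39, -4, 0], 0], [[-39, -4, 0], 0], [[-39, -4, 0], 0], [[-39, -4, 0], 0], [[-39, -4, 0], 0], [[-39, -4, 0], 0]], "fingers": 80}}

```text
clock: 15.48
position: [0.4464, 0.0285, 0.2476]
ee_rot: [-0.002, 0.733, -0.68, 0.001]
contact_force: [0.6, 0.8, 0.1]
width: 0.0798
```

{"op": "carry_out", "data": {"series": [[[-39, -4, 0], 0], [[-39, -4, 0], 0], [[-39, -4, 0], 0], [[-39, -4, 0], 0], [[-39, -4, 0], 0], [[-39, -4, 0], 0], [[-20, -2, 0], 3.5], [[0, 0, 0], 5], [[0, 0, 0], 5], [[0, 0, 0], 0]]}}

```text
clock: 16.32
position: [0.4424, 0.305, 0.2358]
ee_rot: [-0.005, -0.649, 0.761, 0.003]
contact_force: [1.2, -0.1, 0.0]
width: 0.0798
```

```bash
python3 go.py 0.45 0.36 0.25 -98.7
```

```text
t 16.32 pos [0.4424 0.305  0.2358] yaw -99.07 F [ 1.2 -0.1  0. ] w 79.8
turn -0.37 shift now [-55.5   1.4 -14.4] after turn [-55.5   1.  -14.4]
```

{"op": "carry_out", "data": {"series": [[[-25, 0, -6], 0], [[-25, 0, -6], 0], [[-7, 0, 0], 0], [[0, 0, 0], 0], [[0, 0, 0], 0]]}}

```text
clock: 16.73
position: [0.4491, 0.3596, 0.2426]
ee_rot: [-0.011, -0.652, 0.758, 0.003]
contact_force: [0.2, 0.1, -0.3]
width: 0.0803
```

```bash
python3 -c "
from fit import *
a=snap('pics/w6');b=cv2.imread('pics/w5.png')
o=np.zeros((600,800,3),np.uint8);o[:480,:640]=a;o[480:,:160]=cv2.resize(b,(160,120));cv2.imwrite('pics/w6v.png',o)
p=np.array([.4897,.364,.079]);Y=R.from_euler('z',-8.67,degrees=True)*R.from_euler('y',-45,degrees=True)
for l in [(47.5,25,50),(47.5,-25,50),(-47.5,-25,50),(-47.5,25,50)]:print(wproj('pics/w6',p+Y.apply(np.array(l)/1e3)).round(1))
"; python3 go.py 0.45 0.36 0.25 -98.7
```

```text
[262.3 189.4]
[339.9 188.9]
[333.7 252.9]
[276.  253.1]
t 16.78 pos [0.4489 0.3592 0.2424] yaw -98.65 F [ 1.  -0.9 -0.1] w 79.8
turn 0.05 shift now [-0.9 -0.8 -7.6] after turn [-0.9 -0.8 -7.6]
```

View pics/w6v.png

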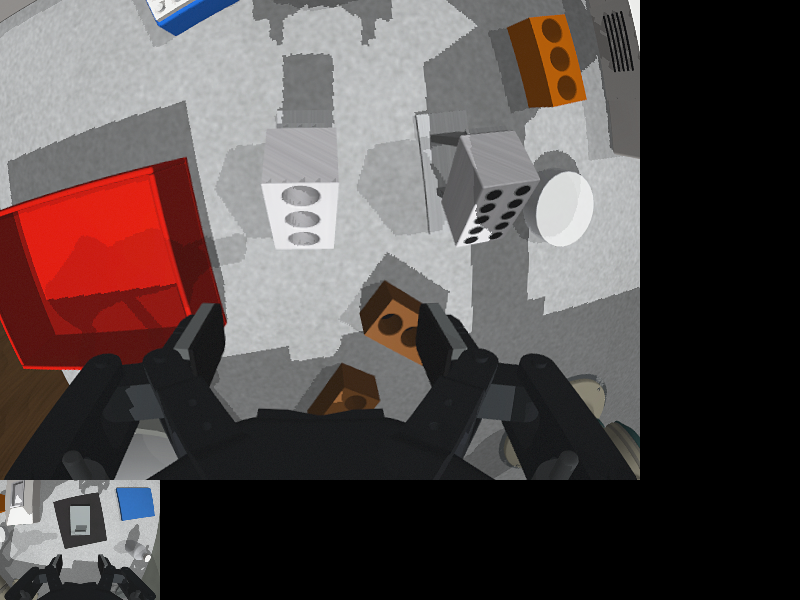

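The wells-face corners are seen at (262,182), (339,182), (333,248), (276,248). Prediction is about 6 px lower, so the insert sits about 4 mm further in +x, with y and yaw good. The small inset shows the cover lying flat on the mat. Grasp target is TCP (0.463, 0.368, 0.091).

```bash
python3 go.py 0.4628 0.3682 0.165 -98.7
```

```text
t 16.78 pos [0.4489 0.3592 0.2424] yaw -98.65 F [ 1.  -0.9 -0.1] w 79.8
turn 0.05 shift now [-12.  -13.9  77. ] after turn [-12.  -13.9  77. ]
```

{"op": "carry_out", "data": {"series": [[[-6, -7, 10], 0], [[-6, -7, 20], 0], [[0, 0, 25], 0], [[0, 0, 20], 0], [[0, 0, 0], 0], [[0, 0, 0], 0]], "fingers": 75}}

```text
clock: 17.28
position: [0.4655, 0.3632, 0.1622]
ee_rot: [-0.011, -0.651, 0.759, 0.002]
contact_force: [0.1, -0.1, 0.4]
width: 0.0751
```

```bash
python3 go.py 0.4628 0.3682 0.091 -98.7
python3 - <<'E'
from fit import *
f=snap('pics/w7')
p=np.array([.4935,.3635,.079]);Y=R.from_euler('z',-8.67,degrees=True)*R.from_euler('y',-45,degrees=True)
g=cv2.cvtColor(f,6)
for l in [(47.5,25,50),(47.5,-25,50),(-47.5,-25,50),(-47.5,25,50)]:print(wproj('pics/w7',p+Y.apply(np.array(l)/1e3)).round(1))
m=(g>195).astype(np.uint8);n,lab,st,c=cv2.connectedComponentsWithStats(m)
for i in np.argsort(-st[1:,4])[:4]+1:
    k=(lab==i).astype(np.uint8);cn=cv2.findContours(k,0,2)[0][0];print(st[i],cv2.approxPolyDP(cn,6,True)[:,0].tolist())
E
```

```text
t 17.28 pos [0.4655 0.3632 0.1622] yaw -98.81 F [ 0.1 -0.1  0.4] w 75.1
turn -0.11 shift now [-5.6  2.2 71.2] after turn [-5.6  2.2 71.2]
[251.7 246.5]
[364.4 245.7]
[347.9 308.9]
[274.1 309.4]
[ 251  245  112   65 3939] [[362, 245], [251, 249], [274, 308], [347, 308]]
[ 581  200   58   85 2775] [[624, 201], [605, 205], [615, 230], [581, 262], [596, 284], [619, 276], [634, 254], [638, 221]]
[113   0  25  14 163] [[113, 1], [119, 13], [137, 0]]
[498 278  29  23 147] [[526, 281], [498, 300]]
```

{"op": "carry_out", "data": {"series": [[[-5.5, 2, 0], 0], [[0, 0, 22], 0], [[0, 0, 22], 0], [[0, 0, 18], 0], [[0, 0, 6], 0], [[0, 0, 0], 0]]}}

```text
clock: 17.83
position: [0.4689, 0.3726, 0.1009]
ee_rot: [-0.003, -0.65, 0.76, 0.001]
contact_force: [0.0, -0.0, -0.3]
width: 0.0746
```

```bash
python3 go.py 0.4628 0.3682 0.091 -98.7
```

```text
t 17.83 pos [0.4689 0.3726 0.1009] yaw -98.89 F [ 0.  -0.  -0.3] w 74.6
turn -0.19 shift now [ 5.3  5.3 10. ] after turn [ 5.3  5.3 10. ]
```

{"op": "carry_out", "data": {"series": [[[5, 5, 4], 0], [[0, 0, 6], 0], [[0, 0, 0], 0], [[0, 0, 0], 0]]}}

```text
clock: 18.17
position: [0.4647, 0.37, 0.0945]
ee_rot: [0.001, -0.65, 0.76, 0.001]
contact_force: [0.1, -1.0, -0.5]
width: 0.075
```

```bash
python3 go.py 0.4628 0.3682 0.091 -98.7
```

```text
t 18.17 pos [0.4647 0.37   0.0945] yaw -98.86 F [ 0.1 -1.  -0.5] w 75.0
turn -0.16 shift now [2.1 1.6 3.5] after turn [2.1 1.6 3.5]
```

{"op": "carry_out", "data": {"series": [[[2, 1.5, 3], 0], [[0, 0, 0], 0]]}}

```text
clock: 18.33
position: [0.4635, 0.3685, 0.0925]
ee_rot: [0.002, -0.65, 0.76, 0.0]
contact_force: [0.5, 0.1, 0.1]
width: 0.0749
```

{"op": "carry_out", "data": {"series": [[[0, 0, 0], 0], [[0, 0, 0], 0], [[0, 0, 0], 0], [[0, 0, 0], 0], [[0, 0, 0], 0], [[0, 0, 0], 0]], "fingers": 40, "squeeze": 25}}

```text
clock: 18.83
position: [0.4639, 0.369, 0.0934]
ee_rot: [0.003, -0.65, 0.76, 0.001]
contact_force: [-0.4, -0.0, 0.6]
width: 0.0495
```

{"op": "carry_out", "data": {"series": [[[0, 0, -3], 0], [[0, 0, -5], 0], [[0, 0, -8], 0], [[0, 0, -10], 0], [[0, 0, -12], 0], [[0, 0, -12], 0], [[0, 0, -12], 0], [[0, 0, -12], 0], [[0, 0, 0], 0]]}}

```text
clock: 19.58
position: [0.4603, 0.3661, 0.1697]
ee_rot: [-0.003, -0.65, 0.76, 0.001]
contact_force: [1.2, 0.5, -5.3]
width: 0.0495
```

```bash
python3 go.py 0.37 -0.12 0.2 -85.6
python3 - <<'E'
from fit import *
f=snap('pics/w8')
g=cv2.cvtColor(f,6);m=(g>150).astype(np.uint8);m[:,:200]=0;m[:,440:]=0
n,lab,st,c=cv2.connectedComponentsWithStats(m)
for i in np.argsort(-st[1:,4])[:3]+1:
    k=(lab==i).astype(np.uint8);cn=cv2.findContours(k,0,2)[0][0];print(st[i],cv2.approxPolyDP(cn,5,True)[:,0].tolist())
T=np.load('pics/w8.npz')['T']
from rig import manip
s=manip.get_state();q=s['ee_rot'];M=R.from_quat([q[1],q[2],q[3],q[0]]).as_matrix();gp=s['position']-M[:,2]*.019
for a in (0,15,30,45):
    Y=R.from_euler('z',-8.7,degrees=True)*R.from_euler('y',-a,degrees=True)
    print(a,[wproj('pics/w8',gp+Y.apply((np.array(l)-[0,0,44])/1e3)).round(0).tolist() for l in [(47.5,25,50),(47.5,-25,50),(-47.5,-25,50),(-47.5,25,50),(47.5,25,0),(47.5,-25,0)]])
E
```

```text
t 19.58 pos [0.4603 0.3661 0.1697] yaw -98.88 F [ 1.2  0.5 -5.3] w 49.5
turn -13.28 shift now [494.3  14.3 -28.8] after turn [477.8 127.5 -28.8]
[  200     0   240   322 40085] [[200, 7], [200, 254], [218, 321], [227, 308], [239, 311], [228, 308], [230, 300], [241, 311], [300, 311], [234, 267], [234, 257], [310, 311], [325, 311], [239, 257], [236, 237], [344, 311], [361, 310], [236, 230], [243, 185], [439, 306], [439, 1], [404, 0], [405, 27], [389, 63], [371, 60], [370, 82], [353, 94], [355, 135], [345, 147], [344, 164], [365, 166], [394, 182], [393, 189], [359, 172], [396, 192], [399, 213], [317, 168], [302, 168], [396, 218], [400, 227], [296, 168], [279, 166], [278, 142], [293, 134], [290, 121], [279, 121], [291, 116], [292, 95], [275, 83], [277, 61], [254, 58], [243, 0]]
[ 250  315  140   94 7842] [[389, 340], [358, 330], [308, 336], [302, 329], [320, 322], [341, 328], [340, 317], [291, 318], [288, 331], [254, 342], [261, 350], [251, 396], [295, 392], [298, 408], [345, 403], [356, 381], [380, 376], [376, 358]]
[276 247  90  58 267] [[276, 247], [364, 304]]
0 [[243.0, 220.0], [394.0, 219.0], [376.0, 430.0], [264.0, 431.0], [265.0, 194.0], [373.0, 194.0]]
15 [[236.0, 239.0], [402.0, 239.0], [373.0, 412.0], [267.0, 412.0], [259.0, 177.0], [378.0, 177.0]]
30 [[230.0, 272.0], [408.0, 271.0], [371.0, 391.0], [269.0, 391.0], [252.0, 167.0], [385.0, 166.0]]
45 [[226.0, 314.0], [413.0, 313.0], [369.0, 368.0], [270.0, 368.0], [243.0, 167.0], [394.0, 166.0]]
```

The insert is held (weight 5.3 N, width 49.5 mm). It is still at 45°: its end face spans rows 167–311, matching the 45° prediction. I'll level it by pivoting its low edge on the bare table in front of the heater.

{"op": "carry_out", "data": {"series": [[[0, 0, -25], 0], [[0, 0, -30], 0], [[15, 4, 0], 0], [[35, 6, 0], 0], [[38, 6, 0], 0], [[38, 6, 0], 0], [[38, 6, 0], 0], [[38, 6, 0], 0], [[38, 6, 0], 0], [[38, 6, 0], 0]], "squeeze": 35}}

```text
clock: 20.47
position: [0.3672, 0.0945, 0.2203]
ee_rot: [-0.006, -0.655, 0.756, 0.003]
contact_force: [1.5, -0.4, -4.5]
width: 0.05
```

```bash
python3 go.py 0.36 -0.12 0.2 -85.6
```

```text
t 20.47 pos [0.3672 0.0945 0.2203] yaw -98.14 F [ 1.5 -0.4 -4.5] w 50.0
turn -12.54 shift now [213.3 -23.5  21. ] after turn [213.3  23.4  21. ]
```

{"op": "carry_out", "data": {"series": [[[35, -4, 0], 0], [[36, -4, 0], 0], [[36, -4, 0], 0], [[36, -4, 0], 0], [[36, -4, 0], 0], [[30, -3, 0], -4], [[5, 0, 0], -4.5], [[0, 0, 0], -4], [[0, 0, 0], 0]]}}

```text
clock: 21.22
position: [0.3473, -0.1372, 0.2178]
ee_rot: [0.01, 0.734, -0.679, -0.005]
contact_force: [-0.2, -1.2, -5.8]
width: 0.0492
```

```bash
python3 go.py 0.35 -0.12 0.065 -85.6
```

```text
t 21.22 pos [ 0.3473 -0.1372  0.2178] yaw -85.58 F [-0.2 -1.2 -5.8] w 49.2
turn 0.02 shift now [-17.9  -7.3 152.6] after turn [-17.9  -7.3 152.6]
```

{"op": "carry_out", "data": {"series": [[[0, 5, 25], 0], [[0, 5, 30], 0], [[0, 0, 30], 0], [[0, 0, 30], 0], [[0, 0, 20], 0], [[0, 0, 10], 0], [[0, 0, 0], 0], [[0, 0, 0], 0]]}}

```text
clock: 21.88
position: [0.3337, -0.1369, 0.0684]
ee_rot: [0.009, 0.73, -0.684, -0.003]
contact_force: [-0.3, -0.6, -5.5]
width: 0.0493
```

```bash
python3 go.py 0.335 -0.137 0.047 -85.6
```

```text
t 21.88 pos [ 0.3337 -0.1369  0.0684] yaw -86.26 F [-0.3 -0.6 -5.5] w 49.3
turn -0.66 shift now [ 0.  -1.6 21.4] after turn [ 0.  -1.6 21.4]
```

{"op": "carry_out", "data": {"series": [[[0, 0, 10], 0], [[0, 0, 6], 0], [[0, 0, 4], 0], [[0, 0, 3], 0], [[0, 0, 0], 0]]}}

```text
clock: 22.3
position: [0.3365, -0.1379, 0.0481]
ee_rot: [0.008, 0.729, -0.684, 0.0]
contact_force: [-1.1, 0.0, -4.3]
width: 0.0495
```

```bash
python3 go.py 0.335 -0.137 0.047 -85.6
```

```text
t 22.3 pos [ 0.3365 -0.1379  0.0481] yaw -86.3 F [-1.1  0.  -4.3] w 49.5
turn -0.7 shift now [-1.   1.4  1.1] after turn [-1.1  1.4  1.1]
```

{"op": "carry_out", "data": {"series": [[[0, 0, 2], 0], [[0, 0, 1.5], 0], [[0, -3, 1], 0], [[0, -4, 0.7], 0], [[0, -4, 0.8], 0], [[0, -4, 1], 0]]}}

```text
clock: 22.8
position: [0.3456, -0.137, 0.047]
ee_rot: [0.013, 0.731, -0.682, -0.003]
contact_force: [-4.7, -1.7, 4.4]
width: 0.0496
```

```bash
python3 go.py 0.335 -0.137 0.047 -85.6
```

```text
t 22.8 pos [ 0.3456 -0.137   0.047 ] yaw -86.0 F [-4.7 -1.7  4.4] w 49.6
turn -0.4 shift now [-0.8 10.5  0.2] after turn [-0.8 10.5  0.2]
```

{"op": "carry_out", "data": {"series": [[[0, -4, 1.5], 0], [[0, -4, 1.5], 0], [[0, -4, 1.7], 0], [[0, -4, 1.9], 0], [[0, -4, 2], 0]]}}

```text
clock: 23.22
position: [0.3612, -0.1359, 0.0421]
ee_rot: [0.017, 0.732, -0.681, -0.006]
contact_force: [-4.2, -0.4, 4.5]
width: 0.0491
```

```bash
python3 go.py 0.335 -0.137 0.047 -85.6
```

```text
t 23.22 pos [ 0.3612 -0.1359  0.0421] yaw -85.8 F [-4.2 -0.4  4.5] w 49.1
turn -0.2 shift now [-0.8 26.4 -4. ] after turn [-0.9 26.4 -4. ]
```

{"op": "carry_out", "data": {"series": [[[0, -4, 2.3], 0], [[0, -3.7, 2.4], 0], [[0, -3.6, 2.6], 0], [[0, -3.4, 2.8], 0], [[0, -3.2, 3], 0], [[0, -3, 3], 0]]}}

```text
clock: 23.72
position: [0.3827, -0.1346, 0.028]
ee_rot: [0.017, 0.732, -0.681, -0.006]
contact_force: [-1.5, 2.2, 3.9]
width: 0.0491
```

```bash
python3 go.py 0.335 -0.137 0.047 -85.6
```

```text
t 23.72 pos [ 0.3827 -0.1346  0.028 ] yaw -85.84 F [-1.5  2.2  3.9] w 49.1
turn -0.24 shift now [ -0.8  48.3 -17.5] after turn [ -1.   48.3 -17.5]
```

{"op": "carry_out", "data": {"series": [[[0, 0, 1.5], 0], [[0, 0, 1.5], 0], [[0, 0, 0], 0]]}}

```text
clock: 23.97
position: [0.386, -0.1347, 0.0245]
ee_rot: [0.015, 0.731, -0.682, -0.004]
contact_force: [-1.4, 0.7, 4.1]
width: 0.0495
```

{"op": "carry_out", "data": {"series": [[[0, 0, 0], 0], [[0, 0, 0], 0], [[0, 0, 0], 0], [[0, 0, -3], 0], [[0, 0, 0], 0]], "fingers": 70}}

```text
clock: 24.38
position: [0.3896, -0.1368, 0.0272]
ee_rot: [0.015, 0.732, -0.681, -0.0]
contact_force: [-0.2, -0.6, 0.5]
width: 0.0699
```

```bash
python3 go.py 0.3827 -0.1346 0.026 -85.8
python3 - <<'E'
from fit import *
f=snap('pics/w9')
cv2.imwrite('pics/w9.png',f)
E
```

```text
t 24.38 pos [ 0.3896 -0.1368  0.0272] yaw -85.92 F [-0.2 -0.6  0.5] w 69.9
turn -0.12 shift now [-2.7  6.7  1.3] after turn [-2.7  6.7  1.3]
```

View pics/w9.png

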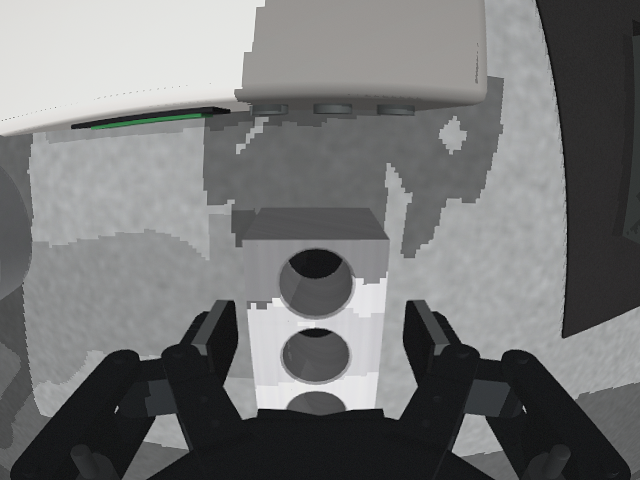

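Insert is standing level with wells up: +x top edge at row 239, columns 243–390, wells at (316,283) and (315,355). Locating it numerically.

```bash
python3 - <<'E'
from fit import *
w='pics/w9';T=np.load(w+'.npz')['T'];print(T[:3,3])
a=wray(w,(243,239),.05);b=wray(w,(390,239),.05);print(a,b,np.linalg.norm(a-b))
for p in((261,208),(375,208)):print('bottom?',wray(w,p,0.0))
e=(a-b)[:2];yaw=np.degrees(np.arctan2(e[1],e[0]))-90;n=np.array([np.cos(np.radians(yaw)),np.sin(np.radians(yaw))])
print('yaw',yaw,'centre',(a+b)[:2]/2-n*.0475)
for p in((316,283),(315,355)):print('well',wray(w,p,.05))
E
python3 go.py 0.3827 -0.1346 0.026 -85.8
```

```text
[ 0.46685516 -0.12916443  0.16801415]
[ 0.42842931 -0.1082528   0.05      ] [ 0.43163373 -0.15772049  0.05      ] 0.0495713756584918
bottom? [ 0.42782047 -0.10772835  0.        ]
bottom? [ 0.43133585 -0.16076538  0.        ]
yaw 3.7063286507598434 centre [ 0.38263087 -0.13605717]
well [ 0.41401549 -0.13384294  0.05      ]
well [ 0.38353925 -0.13547941  0.05      ]
t 24.43 pos [ 0.3894 -0.1367  0.0271] yaw -85.92 F [-0.6  0.4  0.9] w 69.6
turn -0.12 shift now [-2.6  6.5  1.2] after turn [-2.6  6.5  1.2]
```

Flat and located: the top and bottom edges coincide in x, centre (0.383, -0.136), yaw 3.7°. Regrasp centred and lift.

{"op": "carry_out", "data": {"series": [[[-1, 6.5, 1], 0], [[0, 0, 0], 0], [[0, 0, 0], 0]]}}

```text
clock: 24.68
position: [0.3825, -0.1363, 0.0263]
ee_rot: [0.015, 0.732, -0.681, 0.0]
contact_force: [-0.3, 0.3, 0.3]
width: 0.0695
```

```bash
python3 go.py 0.3827 -0.1359 0.026 -86.2
```

```text
t 24.68 pos [ 0.3825 -0.1363  0.0263] yaw -85.91 F [-0.3  0.3  0.3] w 69.5
turn 0.29 shift now [-0.4 -0.3  0.3] after turn [-0.4 -0.3  0.3]
```

{"op": "carry_out", "data": {"series": [[[0, 0, 0], 0], [[0, 0, 0], 0], [[0, 0, 0], 0], [[0, 0, 0], 0], [[0, 0, 0], 0], [[0, 0, 0], 0], [[0, 0, -4], 0], [[0, 0, -8], 0]], "fingers": 40, "squeeze": 45}}

```text
clock: 25.35
position: [0.3803, -0.1346, 0.0374]
ee_rot: [0.015, 0.731, -0.682, -0.003]
contact_force: [0.2, -0.3, -5.5]
width: 0.0489
```

{"op": "carry_out", "data": {"series": [[[0, 0, -20], 0], [[0, 0, -28], 0], [[0, 0, -30], 0], [[0, 0, -30], 0], [[0, 0, -30], 0], [[-8, -25, -15], 0], [[-12, -30, 0], 0], [[-10, -25, 0], 0], [[0, 0, 0], 0], [[0, 0, 0], 0]]}}

```text
clock: 26.18
position: [0.4588, -0.0916, 0.1967]
ee_rot: [0.016, 0.731, -0.682, -0.007]
contact_force: [-0.8, -0.6, -5.3]
width: 0.0497
```

```bash
python3 go.py 0.50 -0.1 0.2 -85.6
cat > pk.py <<'E'
from fit import *
from scipy.optimize import minimize
import sys
w=sys.argv[1];g=cv2.GaussianBlur(cv2.cvtColor(snap(w),6),(0,0),float(sys.argv[2]) if len(sys.argv)>2 else 1.5).astype(float)
gm=np.hypot(cv2.Sobel(g,6,1,0),cv2.Sobel(g,6,0,1));gm=np.minimum(gm,np.percentile(gm,97))
d=np.load(w+'.npz');Ti=np.linalg.inv(d['T']);K=d['K']
def box(cx,hx,hy,z):
    c=[(cx-hx,-hy),(cx+hx,-hy),(cx+hx,hy),(cx-hx,hy)];t=np.linspace(.05,.95,60)[:,None];o=[]
    for i in range(4):o.append(np.c_[(1-t)*c[i]+t*c[(i+1)%4],np.full(60,z)])
    return np.vstack(o)
deck=box(-20,110,75,78)[:];col=np.vstack([box(0,56,35,85),box(0,52,29.5,85)])
def score(p,P):
    Q=R.from_euler('z',p[2],degrees=True).apply(P/1e3)+[p[0],p[1],0];q=Q@Ti[:3,:3].T+Ti[:3,3];r=np.hypot(q[:,0],q[:,1]);t=np.arctan2(r,q[:,2])
    u=(K[:2,2]+K[0,0]*(t/r)[:,None]*q[:,:2]).astype(np.float32)
    ok=(u[:,1]<300)&(u[:,1]>0)
    v=cv2.remap(gm,u[:,0].copy(),u[:,1].copy(),1)[:,0];return v[ok].mean()
for nm,P in(('deck',deck),('collar',col),('both',np.vstack([deck,col]))):
    G=[(score((x,y,a),P),x,y,a) for x in np.arange(.590,.612,.001) for y in np.arange(-.1,-.08,.001) for a in np.arange(2.5,6.1,.5)]
    s=max(G);r=minimize(lambda p:-score((p[0]/1e3,p[1]/1e3,p[2]),P),[s[1]*1e3,s[2]*1e3,s[3]],method='Nelder-Mead',options=dict(initial_simplex=[[s[1]*1e3+i,s[2]*1e3+j,s[3]+k] for i,j,k in((0,0,0),(1,0,0),(0,1,0),(0,0,.5))]));print(nm,r.x.round(2),round(-r.fun,1),'mean',gm.mean().round(1))
E
python3 pk.py pics/w10
```

```text
t 26.18 pos [ 0.4588 -0.0916  0.1967] yaw -86.06 F [-0.8 -0.6 -5.3] w 49.7
turn -0.46 shift now [ 11.3 -40.4  -4.5] after turn [ 11.6 -40.3  -4.5]
deck [599.82 -89.65   3.63] 81.3 mean 19.9
collar [597.79 -84.31   4.62] 48.4 mean 19.9
both [599.51 -89.76   3.8 ] 51.6 mean 19.9
```

{"op": "carry_out", "data": {"series": [[[0, -25, 12], 0], [[1, -25, 15], 0], [[0, -20, 10], 0], [[0, 0, 0], 0], [[0, 0, 0], 0]]}}

```text
clock: 26.65
position: [0.5236, -0.0889, 0.1548]
ee_rot: [0.018, 0.73, -0.683, -0.01]
contact_force: [-1.1, -0.2, -4.7]
width: 0.0489
```

```bash
python3 go.py 0.60 -0.09 0.12 -86; python3 pk.py pics/w11 1
python3 - <<'E'
from fit import *
from rig import manip
w='pics/w11'
f=cv2.imread(w+'.png')
s=manip.get_state();q=s['ee_rot'];M=R.from_quat([q[1],q[2],q[3],q[0]]).as_matrix();print('toolz',M[:,2].round(4),'toolx',M[:,0].round(4))
# predicted insert top +x corners in tool axes (insert z=+.05 => tool z = -(.05-.026)...)
for sx in(25,-25):
    P=s['position']+M@(np.array([sx,-47.5,-24])/1e3);print(wproj(w,P).round(1))
g=cv2.cvtColor(f,6)
u=wproj(w,s['position']+M@(np.array([0,-47.5,-24])/1e3));x=int(u[0])
for xx in(x-40,x,x+40):print(xx,[(r,int(g[r,xx])) for r in range(int(u[1])-30,int(u[1])+20,2)])
r=int(u[1])+12;print(r,[(c,int(g[r,c])) for c in list(range(x-95,x-55,2))+list(range(x+55,x+95,2))])
E
```

```text
t 26.65 pos [ 0.5236 -0.0889  0.1548] yaw -86.22 F [-1.1 -0.2 -4.7] w 48.9
turn -0.22 shift now [  5.9 -77.4  31.8] after turn [  6.2 -77.4  31.8]
deck [609.94 -88.93   4.56] 86.5 mean 21.8
collar [593.18 -84.53   4.54] 74.1 mean 21.8
both [593.59 -90.22   4.53] 73.6 mean 21.8
toolz [-0.0381 -0.0118 -0.9992] toolx [ 0.0656 -0.9978  0.0093]
[393.8 217.6]
[242.8 217.6]
278 [(187, 151), (189, 161), (191, 148), (193, 86), (195, 90), (197, 92), (199, 88), (201, 88), (203, 89), (205, 89), (207, 91), (209, 90), (211, 92), (213, 91), (215, 91), (217, 94), (219, 159), (221, 156), (223, 155), (225, 155), (227, 156), (229, 156), (231, 156), (233, 155), (235, 157)]
318 [(187, 157), (189, 157), (191, 129), (193, 89), (195, 91), (197, 90), (199, 90), (201, 92), (203, 90), (205, 87), (207, 88), (209, 91), (211, 90), (213, 90), (215, 88), (217, 97), (219, 156), (221, 154), (223, 154), (225, 152), (227, 103), (229, 23), (231, 21), (233, 28), (235, 27)]
358 [(187, 122), (189, 121), (191, 112), (193, 89), (195, 90), (197, 91), (199, 91), (201, 89), (203, 90), (205, 89), (207, 91), (209, 89), (211, 87), (213, 87), (215, 89), (217, 95), (219, 154), (221, 152), (223, 151), (225, 151), (227, 150), (229, 152), (231, 150), (233, 151), (235, 151)]
229 [(223, 226), (225, 225), (227, 226), (229, 225), (231, 225), (233, 225), (235, 226), (237, 226), (239, 226), (241, 226), (243, 225), (245, 231), (247, 152), (249, 153), (251, 151), (253, 152), (255, 151), (257, 152), (259, 152), (261, 154), (373, 152), (375, 152), (377, 152), (379, 153), (381, 151), (383, 148), (385, 148), (387, 150), (389, 151), (391, 152), (393, 148), (395, 171), (397, 242), (399, 240), (401, 240), (403, 240), (405, 240), (407, 240), (409, 240), (411, 240)]
```

```bash
cat > prof.py <<'E'
from fit import *
import sys
w=sys.argv[1];f=cv2.imread(w+'.png');g=cv2.cvtColor(f,6).astype(float)
p=np.array([.6,-.09,0]);Y=R.from_euler('z',4.4,degrees=True)
def prof(ax,fixed,z,lo,hi):
    s=np.arange(lo,hi,.5);L=np.array([[a,fixed,z] if ax=='x' else [fixed,a,z] for a in s]);U=np.array([wproj(w,p+Y.apply(l/1e3)) for l in L]).astype(np.float32)
    v=cv2.remap(g,U[:,0].copy(),U[:,1].copy(),1)[:,0];d=v[2:]-v[:-2];E=[(round(s[i+1],1),int(d[i])) for i in range(1,len(d)-1) if abs(d[i])>12 and abs(d[i])>=abs(d[i-1]) and abs(d[i])>abs(d[i+1])]
    print(ax,fixed,z,E,'rows',U[[0,-1],1].round(0))
for y in(-45,-31.5,0,20,45):
    for z in (78,85):prof('x',y,z,-75,100)
for x in(-20,0,20,40,53,70):
    for z in (78,85):prof('y',x,z,-85,85)
E
python3 prof.py pics/w11
```

```text
x -45 78 [(np.float64(-24.5), -34), (np.float64(78.5), -161)] rows [248. -31.]
x -45 85 [(np.float64(-22.0), -57), (np.float64(-19.0), -14), (np.float64(76.0), -156)] rows [252. -36.]
x -31.5 78 [(np.float64(-55.0), -48), (np.float64(-44.5), 38), (np.float64(59.0), -16), (np.float64(60.5), 13), (np.float64(77.5), -162)] rows [249. -33.]
x -31.5 85 [(np.float64(-53.0), -44), (np.float64(-44.5), 47), (np.float64(57.0), -18), (np.float64(58.5), 13), (np.float64(75.0), -161)] rows [253. -38.]
x 0 78 [(np.float64(-61.5), 66), (np.float64(-54.5), -42), (np.float64(-38.0), 43), (np.float64(46.5), -40), (np.float64(47.5), -41), (np.float64(51.0), 43), (np.float64(55.0), 29), (np.float64(60.0), 14), (np.float64(76.5), -157)] rows [250. -35.]
x 0 85 [(np.float64(-59.0), 71), (np.float64(-53.0), -45), (np.float64(-37.0), 47), (np.float64(45.0), -39), (np.float64(46.0), -40), (np.float64(49.5), 45), (np.float64(53.5), 26), (np.float64(57.0), -12), (np.float64(58.5), 14), (np.float64(74.0), -163)] rows [254. -40.]
x 20 78 [(np.float64(-66.0), 56), (np.float64(-64.0), 17), (np.float64(-54.5), -46)
[... 3512 characters left out ...]
.5), 36), (np.float64(73.0), -62)] rows [65. 66.]
y 53 78 [(np.float64(-74.0), -13), (np.float64(-30.0), -30), (np.float64(30.5), 17), (np.float64(36.5), -17), (np.float64(38.0), 30), (np.float64(75.5), -62)] rows [46. 47.]
y 53 85 [(np.float64(-72.0), 52), (np.float64(-64.5), -73), (np.float64(-29.0), -29), (np.float64(35.5), -17), (np.float64(39.0), 36), (np.float64(73.0), -62), (np.float64(83.5), 28)] rows [44. 45.]
y 70 78 [(np.float64(-74.0), -56), (np.float64(-72.5), 90), (np.float64(-66.0), -77), (np.float64(73.5), -20)] rows [20. 20.]
y 70 85 [(np.float64(-71.5), -66), (np.float64(-70.0), 95), (np.float64(-67.5), -15), (np.float64(-66.0), -73), (np.float64(71.5), -31)] rows [17. 17.]
```

Profile analysis puts the pocket centre at (0.6013, -0.0894), yaw 4.4°, in the wrist camera's frame. The held insert appears within 0.7 mm of where it's expected. Moving above the pocket.

```bash
python3 go.py 0.6018 -0.0890 0.122 -85.6
```

```text
t 26.7 pos [ 0.5237 -0.0889  0.1547] yaw -86.24 F [ 0.9  0.1 -5.1] w 49.1
turn -0.64 shift now [  4.9 -79.1  29.7] after turn [  5.8 -79.1  29.7]
```

{"op": "carry_out", "data": {"series": [[[0, 0, 0], -0.6], [[1.5, -20, 4], 0], [[1.5, -25, 7], 0], [[1.5, -22, 8], 0], [[1, -10, 6], 0], [[0, 0, 0], 0], [[0, 0, 0], 0]]}}

```text
clock: 27.28
position: [0.5935, -0.0904, 0.1284]
ee_rot: [0.019, 0.733, -0.68, -0.012]
contact_force: [-0.0, -0.2, -5.8]
width: 0.0493
```

```bash
python3 go.py 0.6018 -0.0890 0.113 -85.6
```

```text
t 27.28 pos [ 0.5935 -0.0904  0.1284] yaw -85.66 F [-0.  -0.2 -5.8] w 49.3
turn -0.06 shift now [-0.9 -9.1 15. ] after turn [-0.9 -9.1 15. ]
```

{"op": "carry_out", "data": {"series": [[[-1, -8.5, 0], 0], [[0, 0, 0], 0], [[0, 0, 0], 0]]}}

```text
clock: 27.53
position: [0.5988, -0.0887, 0.1292]
ee_rot: [0.02, 0.733, -0.68, -0.013]
contact_force: [-0.7, -0.5, -5.3]
width: 0.0489
```

```bash
python3 go.py 0.602 -0.0890 0.113 -85.6
```

```text
t 27.53 pos [ 0.5988 -0.0887  0.1292] yaw -85.69 F [-0.7 -0.5 -5.3] w 48.9
turn -0.09 shift now [ 0.4 -3.9 16. ] after turn [ 0.4 -3.9 16. ]
```

{"op": "carry_out", "data": {"series": [[[0, -3, 6], 0], [[0, -1.5, 6], 0], [[0, 0, 3], 0], [[0, 0, 0], 0]]}}

```text
clock: 27.87
position: [0.6017, -0.0885, 0.114]
ee_rot: [0.02, 0.733, -0.68, -0.013]
contact_force: [0.2, 0.4, -5.0]
width: 0.049
```

```bash
python3 go.py 0.602 -0.0890 0.105 -85.6
```

```text
t 27.87 pos [ 0.6017 -0.0885  0.114 ] yaw -85.69 F [ 0.2  0.4 -5. ] w 49.0
turn -0.09 shift now [ 0.5 -0.6  9. ] after turn [ 0.5 -0.6  9. ]
```

Aligned within 0.5 mm. Lowering slowly while watching the force.

{"op": "carry_out", "data": {"series": [[[0.5, -0.5, 2.5], 0], [[0, 0, 2.5], 0], [[0, 0, 2.5], 0], [[0, 0, 2], 0], [[0, 0, 0], 0]]}}

```text
clock: 28.28
position: [0.6011, -0.089, 0.1028]
ee_rot: [0.021, 0.733, -0.68, -0.014]
contact_force: [0.2, -0.2, -5.1]
width: 0.0493
```

```bash
python3 go.py 0.602 -0.0890 0.091 -85.6
```

```text
t 28.28 pos [ 0.6011 -0.089   0.1028] yaw -85.69 F [ 0.2 -0.2 -5.1] w 49.3
turn -0.09 shift now [-0.  -1.4 11.7] after turn [-0.  -1.4 11.7]
```

{"op": "carry_out", "data": {"series": [[[0, -1, 2.5], 0], [[0, -0.3, 2.5], 0], [[0, 0, 2.5], 0], [[0, 0, 2], 0], [[0, 0, 0], 0]]}}

```text
clock: 28.7
position: [0.6023, -0.0891, 0.093]
ee_rot: [0.021, 0.733, -0.68, -0.013]
contact_force: [-0.2, 0.3, -3.3]
width: 0.0495
```

```bash
python3 go.py 0.602 -0.0890 0.091 -85.6
```

```text
t 28.7 pos [ 0.6023 -0.0891  0.093 ] yaw -85.69 F [-0.2  0.3 -3.3] w 49.5
turn -0.09 shift now [-0.2  0.2  2. ] after turn [-0.2  0.2  2. ]
```

{"op": "carry_out", "data": {"series": [[[0, 0, 1.2], 0], [[0, 0, 1.2], 0], [[0, 0, 1], 0], [[0, 0, 0], 0]], "squeeze": 25}}

```text
clock: 29.03
position: [0.6022, -0.0892, 0.0929]
ee_rot: [0.02, 0.733, -0.68, -0.012]
contact_force: [-0.9, 0.1, -4.0]
width: 0.0494
```

```bash
python3 go.py 0.602 -0.0890 0.091 -85.6
```

```text
t 29.03 pos [ 0.6022 -0.0892  0.0929] yaw -85.68 F [-0.9  0.1 -4. ] w 49.4
turn -0.08 shift now [-0.2  0.1  1.9] after turn [-0.2  0.1  1.9]
```

{"op": "carry_out", "data": {"series": [[[0, 0, 2.5], 0], [[0, 0, 2.5], 0], [[0, 0, 2.5], 0]]}}

```text
clock: 29.28
position: [0.6014, -0.089, 0.0916]
ee_rot: [0.02, 0.733, -0.68, -0.011]
contact_force: [-7.0, 1.7, 13.8]
width: 0.0489
```

```bash
python3 go.py 0.602 -0.0890 0.091 -85.6
```

```text
t 29.28 pos [ 0.6014 -0.089   0.0916] yaw -85.68 F [-7.   1.7 13.8] w 48.9
turn -0.08 shift now [ 0.1 -0.6  0.5] after turn [ 0.1 -0.6  0.5]
```

{"op": "carry_out", "data": {"series": [[[0, 0, 2], 0], [[0, 0, 1.5], 0]]}}

```text
clock: 29.45
position: [0.6015, -0.0889, 0.0916]
ee_rot: [0.019, 0.733, -0.68, -0.01]
contact_force: [-3.4, 1.4, 4.9]
width: 0.0491
```

{"op": "carry_out", "data": {"series": [[[0, 0, 0], 0], [[0, 0, 0], 0]], "fingers": 49.8, "squeeze": 20}}

```text
clock: 29.62
position: [0.6018, -0.089, 0.0914]
ee_rot: [0.019, 0.733, -0.68, -0.009]
contact_force: [-2.0, 1.0, -1.0]
width: 0.0498
```

```bash
python3 go.py 0.602 -0.0890 0.091 -85.6
```

```text
t 29.62 pos [ 0.6018 -0.089   0.0914] yaw -85.67 F [-2.  1. -1.] w 49.8
turn -0.07 shift now [ 0.  -0.3  0.4] after turn [ 0.  -0.3  0.4]
```

{"op": "carry_out", "data": {"series": [[[0, 0, 0], 0], [[0, 0, 0], 0], [[0, 0, -5], 0], [[0, 0, -15], 0], [[0, 0, -30], 0], [[0, 0, -35], 0], [[0, 30, -25], 0], [[0, 35, 0], 0], [[0, 10, 0], 0], [[0, 0, 0], 0]], "fingers": 62}}

```text
clock: 30.45
position: [0.5352, -0.0947, 0.2103]
ee_rot: [0.017, 0.733, -0.68, -0.005]
contact_force: [0.7, 0.3, -0.7]
width: 0.0618
```

```bash
python3 go.py 0.602 -0.0890 0.091 -85.6
python3 - <<'E'
from fit import *
f=snap('pics/w12');g=cv2.cvtColor(f,6)
w='pics/w12';Y=R.from_euler('z',4.4,degrees=True);p=np.array([.6013,-.0897,.065])
def Q(l):return wproj(w,p+Y.apply(np.array(l)/1e3))
print('pred z=50',[Q(l).round(1).tolist() for l in((47.5,25,50),(47.5,-25,50),(-47.5,-25,50),(-47.5,25,50))])
def prof(A,B,n=81):
    t=np.linspace(0,1,n);U=np.array([Q(np.array(A)*(1-s)+np.array(B)*s) for s in t]).astype(np.float32);v=cv2.remap(g,U[:,0].copy(),U[:,1].copy(),1)[:,0].astype(float);d=v[2:]-v[:-2]
    return [((np.array(A)*(1-t[i+1])+np.array(B)*t[i+1]).round(1).tolist(),int(d[i])) for i in range(1,len(d)-1) if abs(d[i])>20 and abs(d[i])>=abs(d[i-1]) and abs(d[i])>abs(d[i+1])]
for y in(-20,20):
    print('+x end',prof((30,y,50),(62,y,50)));print('-x end',prof((-30,y,50),(-62,y,50)))
for x in(-45,0,45):
    print('y-',x,prof((x,-15,50),(x,-38,50)));print('y+',x,prof((x,15,50),(x,38,50)))
E
```

```text
t 30.45 pos [ 0.5352 -0.0947  0.2103] yaw -85.64 F [ 0.7  0.3 -0.7] w 61.8
turn -0.04 shift now [ -2.4 -70.8 117. ] after turn [ -2.4 -70.8 117. ]
pred z=50 [[276.0, 68.5], [356.8, 68.4], [354.9, 215.3], [278.6, 215.7]]
+x end []
-x end [([-46.4, -20.0, 50.0], 76)]
+x end []
-x end [([-46.0, 20.0, 50.0], 84)]
y- -45 [([-45.0, -24.8, 50.0], 43)]
y+ -45 [([-45.0, 25.1, 50.0], 54)]
y- 0 [([0.0, -35.4, 50.0], 60)]
y+ 0 [([0.0, 25.1, 50.0], -24)]
y- 45 []
y+ 45 [([45.0, 33.4, 50.0], 25)]
```

Run:
```python
from fit import *
from rig import manip
f=cv2.imread('pics/w12.png')
w='pics/w12';Y=R.from_euler('z',4.4,degrees=True);p=np.array([.6013,-.0897,.065])
def Q(l):return wproj(w,p+Y.apply(np.array(l)/1e3))
g=f.astype(float)
def prof(A,B,n=65,th=5):
    t=np.linspace(0,1,n);U=np.array([Q(np.array(A)*(1-s)+np.array(B)*s) for s in t]).astype(np.float32);v=cv2.remap(g,U[:,0].copy(),U[:,1].copy(),1)[:,0].mean(-1);d=v[2:]-v[:-2]
    return [((np.array(A)*(1-t[i+1])+np.array(B)*t[i+1]).round(1).tolist(),int(d[i])) for i in range(1,len(d)-1) if abs(d[i])>th and abs(d[i])>=abs(d[i-1]) and abs(d[i])>abs(d[i+1])]
for y in(-22,-17,17,22):print('+x',y,prof((38,y,50),(62,y,50)))
for x in(38,42,45):
    print('y-',x,prof((x,-18,50),(x,-32,50)));print('y+',x,prof((x,18,50),(x,32,50)))
# wells: circles by dark blobs
c=cv2.HoughCircles(cv2.medianBlur(cv2.cvtColor(f,6)[50:230,255:380],3),cv2.HOUGH_GRADIENT,1,25,param1=80,param2=12,minRadius=14,maxRadius=30)
for a in (c[0][:5] if c is not None else []):
    P=wray(w,a[:2]+[255,50],.115);print('well',(Y.inv().apply(P-p)*1e3).round(1),a[2])
# cover on mat, from the top camera vs. start image
t=manip.get_image('top')['frame'];cv2.imwrite('pics/top1.png',t);t0=cv2.imread('pics/top0.png')
for n,(x,y,r) in dict(spare=(227,252,18),bottle=(207,150,18),beaker=(453,140,18),dish=(290,273,20)).items():
    print(n,np.abs(t[y-r:y+r,x-r:x+r].astype(int)-t0[y-r:y+r,x-r:x+r]).mean().round(1))
```

```text
+x -22 [([48.5, -22.0, 50.0], 5), ([51.1, -22.0, 50.0], -13), ([52.6, -22.0, 50.0], 12)]
+x -17 [([51.1, -17.0, 50.0], -13), ([52.6, -17.0, 50.0], 11)]
+x 17 [([50.8, 17.0, 50.0], -11), ([52.2, 17.0, 50.0], 10)]
+x 22 [([50.8, 22.0, 50.0], -17), ([52.6, 22.0, 50.0], 11)]
y- 38 [([38.0, -24.8, 50.0], -10), ([38.0, -26.1, 50.0], 10)]
y+ 38 [([38.0, 24.8, 50.0], -20), ([38.0, 26.5, 50.0], 11)]
y- 42 [([42.0, -24.8, 50.0], -8), ([42.0, -26.1, 50.0], 14)]
y+ 42 [([42.0, 24.8, 50.0], -17), ([42.0, 25.2, 50.0], -17), ([42.0, 26.5, 50.0], 9), ([42.0, 31.6, 50.0], 5)]
y- 45 [([45.0, -24.8, 50.0], -11), ([45.0, -26.1, 50.0], 14)]
y+ 45 [([45.0, 24.8, 50.0], -6), ([45.0, 25.4, 50.0], -5), ([45.0, 26.5, 50.0], 5), ([45.0, 31.6, 50.0], -11)]
well [ 2.5  0.1 50. ] 16.8
well [29.7  0.  50. ] 17.4
well [-29.   -0.5  50. ] 19.4
spare 9.1
bottle 1.5
beaker 1.2
dish 14.1
```

Run:
```python
import cv2,numpy as np
from rig import manip
t=cv2.imread('pics/top1.png');t0=cv2.imread('pics/top0.png')
for n,(x,y,r) in dict(spare=(227,252,16),dish=(290,273,22)).items():
    m=cv2.matchTemplate(t[y-r-8:y+r+8,x-r-8:x+r+8],t0[y-r:y+r,x-r:x+r],5);q=cv2.minMaxLoc(m);print(n,np.array(q[3])-8,round(q[1],2))
hs=cv2.cvtColor(t[190:305,410:525],6);m=((hs>75)).astype(np.uint8)
k=cv2.morphologyEx(m,2,np.ones((3,3)));n,l,s,c=cv2.connectedComponentsWithStats(k)
for i in range(1,n):
    if s[i][4]>200 and 25<c[i][0]<90:print('cover blob',s[i][:4]+[410,190,0,0],s[i][4],cv2.minAreaRect(np.argwhere(l==i)[:,::-1].astype(np.float32)))
print(manip.get_state()['contact_force'].round(1)); print(manip.sign_off())
```

```text
spare [0 0] 0.99
dish [0 0] 0.76
cover blob [410 190 115 115] 5983 ((56.99999237060547, 56.99999237060547), (113.99998474121094, 113.99998474121094), 0.0)
cover blob [448 219  38  52] 1667 ((56.78877258300781, 54.78202438354492), (50.72286605834961, 33.56242370605469), 84.5596694946289)
[-0.4 -0.7  0.5]
the job is handed in; nothing more can be done
None
```

The job is done and handed in at about 30.5 s on the robot's clock. The cover is rim-down on the black mat, and the three-well insert is fully home in the heater's pocket with its wells up.

- **Cover, tipping:** The first tries lifted it flat by up to about 29 mm, because the pads held the fin too firmly for it to pivot. I set it back on the heater each time. With a lighter grip it tipped to about 14–15°, with its rear edge measured as staying on the deck. I then gripped it harder and lifted it off.
- **Cover, on the mat:** It came down on its rear edge first. A wrist picture showed it flat inside the mat. My last top-camera check outlined it at about 51 × 34 pixels near the mat's middle, which fits a cover lying flat.
- **Insert:** I took it from its stand still at 45°, levelled it by pivoting its low edge on the bare table, then gripped it again. I lowered it into the pocket until the floor pushed back, about 19 N at most. It was never dropped.
- **Insert, seating:** Afterwards its top edges lay where a fully seated, level insert's should, to about 1 mm. All three wells showed on top.
- **Left alone:** The spare matched its starting picture with no shift (0.99), and the bottle and beaker pictures barely changed. The dish showed no shift but matched less well (0.76). I put that down to the arm's shadow and did not confirm it by eye, as my picture views were used up.

The tool drifted to about 2° off vertical during the job, and moves cannot correct that. It did no visible harm to the placing. The fixed cameras also read heights about 6 mm low, so I used the given heights and relied on the wrist camera for position.

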